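# Load the drill blocks into the bench rack

### The job

Tip up the loose lid of the plywood case by the grip at its front edge, lift it off and lay it flat on the bench clear of the case. Then load every drill block from the case into a rack bay of its own: set it down on the board in front of the bay and push it straight in, so that its leading edge lifts the hinged steel catch, until you feel it stop hard behind the sprung buffer and the catch has dropped behind it; never work the catches with the gripper. When all the blocks are held by their catches, put the lid back on the case, fully seated, and leave the other tools on the bench where they lie.

Things in the scene. Friction and masses are not known exactly. Their poses are not given: they have to be found in the camera images.
- case: open plywood case fixed to the bench, outside 106 (x) x 250 (y) x 60 mm high, walls and floor 5 mm. Origin: centre of underside; -x is its front, towards the robot. Strips 12 mm high at y = -40 and +40 mm divide it into three places 76 mm wide, one per drill block; blocks stand on its floor, axes roughly as the case's. The bench behind it (+x) is free for 0.26 m
- lid: loose plywood lid, 112 (x) x 256 (y) mm, 0.14 kg: 5 mm cleats beneath fit inside the case walls with 2.5 mm to spare, plate from 5 to 10 mm above them. Origin: centre of the cleats' underside; seated, it is 55 mm above the case's origin, axes alike (grip to the front); on the bench, at bench height
- lid_grip (a point): middle of the lid's upright wooden grip rib at its front edge: 12 mm thick (lid x), 50 mm long (lid y), from 10 to 40 mm above the lid's origin, 44 mm in front (-x) of its centre; this point is 31 mm above the origin
- lid_rear (a point): middle of the lid's rear lower edge, about which it tips on the case's rear wall: 56 mm behind (+x) the lid's origin, 5 mm above it
- block_a: drill block: wooden block 80 (x) x 70 (y) x 20 mm, 0.15 to 0.3 kg, with a dark wooden grip bar across its middle (14 mm thick in x, 36 mm long in y, from 20 to 50 mm above the underside) and a row of six thin drills along its right (-y) edge, to 48 mm high. Origin: centre of underside; +x is the end that goes into the rack first. Absent in some starts (reads None)
- block_b: drill block: wooden block 80 (x) x 70 (y) x 20 mm, 0.15 to 0.3 kg, with a dark wooden grip bar across its middle (14 mm thick in x, 36 mm long in y, from 20 to 50 mm above the underside) and a row of six medium drills along its right (-y) edge, to 48 mm high. Origin: centre of underside; +x is the end that goes into the rack first. Absent in some starts (reads None)
- block_c: drill block: wooden block 80 (x) x 70 (y) x 20 mm, 0.15 to 0.3 kg, with a dark wooden grip bar across its middle (14 mm thick in x, 36 mm long in y, from 20 to 50 mm above the underside) and a row of five thick drills along its right (-y) edge, to 48 mm high. Origin: centre of underside; +x is the end that goes into the rack first. Absent in some starts (reads None)
- rack: rack fixed to the bench: board 286 (x) x 292 (y) x 8 mm, x from -104 to 182 mm, three bays 92 mm apart, 0 to 2 from right (-y) to left, entered along +x. Lanes 78 mm wide between rails 14 mm wide, 16 mm high, from x = -36 (pointed; full from -6) to the end wall. Nothing is higher than 55 mm above the bench. Origin: underside, middle lane's centre line, below the catch pivots (x = 0)
- bay0_entry (a point): bay 0: where a block's origin is (on the board top, axes as the rack's) when set down in front of the bay, its leading end 14 mm short of the catch's pivot; about 5 mm to spare either side. Further in it cannot be lowered: catch, then a steel keeper strip (x = 78 to 156 mm, 24 mm over the board) overhang the lane's left edge by 12 mm
- bay1_entry (a point): bay 1: where a block's origin is (on the board top, axes as the rack's) when set down in front of the bay, its leading end 14 mm short of the catch's pivot; about 5 mm to spare either side. Further in it cannot be lowered: catch, then a steel keeper strip (x = 78 to 156 mm, 24 mm over the board) overhang the lane's left edge by 12 mm
- bay2_entry (a point): bay 2: where a block's origin is (on the board top, axes as the rack's) when set down in front of the bay, its leading end 14 mm short of the catch's pivot; about 5 mm to spare either side. Further in it cannot be lowered: catch, then a steel keeper strip (x = 78 to 156 mm, 24 mm over the board) overhang the lane's left edge by 12 mm
- bay0_home (a point): bay 0: where a block's origin is when its rear rests against the dropped catch; 158.5 mm further in than the entry, axes as the rack's. A sprung buffer meets the block 4 mm before this point (1.5 N, rising to 5.5 N); the catch drops when the block is 6 mm or more past it; 12 mm past it the block stops hard. Released, it springs back to the catch
- bay1_home (a point): bay 1: where a block's origin is when its rear rests against the dropped catch; 158.5 mm further in than the entry, axes as the rack's. A sprung buffer meets the block 4 mm before this point (1.5 N, rising to 5.5 N); the catch drops when the block is 6 mm or more past it; 12 mm past it the block stops hard. Released, it springs back to the catch
- bay2_home (a point): bay 2: where a block's origin is when its rear rests against the dropped catch; 158.5 mm further in than the entry, axes as the rack's. A sprung buffer meets the block 4 mm before this point (1.5 N, rising to 5.5 N); the catch drops when the block is 6 mm or more past it; 12 mm past it the block stops hard. Released, it springs back to the catch
- catch0 (a joint): catch of bay 0: steel arm 13 mm wide along the lane's left edge (24 to 37 mm left of its centre line), hinged 42 mm above the bench at rack x = 0, sloping down inwards to a nose 5 mm above the board at rack x = 64 mm. 0 = dropped; grows (rad) as the nose rises, about 0.23 riding on a block; falls by its own weight (60 g)
- catch1 (a joint): catch of bay 1: steel arm 13 mm wide along the lane's left edge (24 to 37 mm left of its centre line), hinged 42 mm above the bench at rack x = 0, sloping down inwards to a nose 5 mm above the board at rack x = 64 mm. 0 = dropped; grows (rad) as the nose rises, about 0.23 riding on a block; falls by its own weight (60 g)
- catch2 (a joint): catch of bay 2: steel arm 13 mm wide along the lane's left edge (24 to 37 mm left of its centre line), hinged 42 mm above the bench at rack x = 0, sloping down inwards to a nose 5 mm above the board at rack x = 64 mm. 0 = dropped; grows (rad) as the nose rises, about 0.23 riding on a block; falls by its own weight (60 g)
- pocket_tape: yellow tape measure, 40x80x66 mm, lying between case and rack; leave alone
- pencil: green pencil, 7x117x7 mm; leave alone
- yellow_driver: yellow screwdriver, 26x190x33 mm; leave alone
- sanding_block: brown sanding block, 65x100x28 mm; leave alone

How it is judged:
By the outcome, as a careful person would: the job done as asked, in the order asked, and still so for the second after the job is handed in, with the robot touching nothing.
Of block_a, block_b, block_c only 2 to 3 are there at a start; the rules pass over those that are not, and their reading is None.
At some moment in a run one of lid, block_a, block_b, block_c may be knocked a few centimetres aside while the robot is not near it.
It also fails if it takes over 208 s, if anything falls off the work surface, if the arm or the gripper's body presses on something with over 40 N, if the wrist force passes 120 N, or if a joint passes its speed limit or range.

### The arm

A 7-joint arm with a two-finger parallel gripper is mounted at the origin on a cart in front of the work surface, level with it; the furniture and walls round the work are solid. World frame = base frame: x ahead of the robot, y to its left, z up, the work surface at z = 0. Lengths are in m, angles in degrees, forces in N, time in s.
With the tool pointing down it reaches from about 0.425 to 1.025 m from the base axis. Payload 9.4 kg.
Tool frame: the origin (TCP) lies at the very end of the fingers, on their centre line; the grasp point (between the pads) lies 19 mm behind it; y points along the fingers, x is the direction in which the jaws open and shut, and the axes are right-handed (so a half turn about y gives the same grasp; the last joint's range is limited). The gripper opens to 85 mm and grips with 20 to 120 N. Pads are 22 mm wide; open, the fingers measure 114 mm over their backs; the gripper's body (76 mm by 85 mm) begins 54 mm behind the grasp point. The pads swing forward as they close: fully open they stand 13 mm farther back than shut.
Start: joints at [-68.337, 34.337, -0.143, 91.639, 0.103, 54.024, -4.572], TCP at [0.318, 0.651, 0.231] pointing down, gripper open.
Joint ranges: [-147.43, 147.43], [-19.82, 112.94], [-74.19, 73.91], [6.32, 146.72], [-59.91, 239.91], [6.04, 106.73], [-150.56, 150.56]. Speed limits (degrees/s): [127.2, 127.2, 172.46, 172.46, 180, 180, 180].

### API

Orientations are given as [roll, pitch, yaw] about the fixed x, y, z axes, in that order (R = Rz(yaw) Ry(pitch) Rx(roll)).
In Python, from bench import arm, eyes, ticket gives the robot as it stands.
- The arm moves only by the shell command python3 -m jog 'ROWS' [FORCE]. ROWS is JSON, a list of rows, each a list of 3 entries, a list of its own where there are three numbers: the opening, from 0 (shut) to 1 (fully open), then the shift along the tool's x, y, z in mm, then the turn, a rotation vector about the tool's x, y, z in degrees. A call has 1 to 5 rows; each row shifts and turns the commanded pose from where the row before left it, along the tool's axes as they then stand; what a row does not reach is not made up. A row lasts 1/10 s, in which the tool goes at most 50 mm and 8.59 degrees, less where a joint would pass 70% of its speed; a pose out of reach is approached as far as the arm can. A call is refused whole if a number of a shift passes 50 or a number of a turn 8.59, either way. A call with a gripper value outside its range is refused whole. The fingers move at their own pace and stop on an object; FORCE is the grip in N (left out, the last holds). Time passes only in rows, so rows that do not move let the fingers close. It gives the time, the measured TCP pose, the force and the opening at its end, in the units of the state.
- arm.read_state(): the state, without advancing time (a new reading comes with each control period).
- eyes.snapshot(name): name is "side" or "top"; returns a dict with "frame" (384x512x3 uint8, red, green, blue), "depth" (384x512 float32, m along the optical axis (not along the pixel's ray), 0 where there is no reading), "K" (3x3 intrinsics, pixels), "R" (3x3) and "t" (3): a world point X has camera coordinates R X + t. Camera axes: x right, y down, z forward; pixel columns grow to the right and rows downward; lengths in m; the calibration is good to about 2 mm. A picture is of the moment at which its call begins.
- ticket.hand_in(): hands the job in, once; it reports no verdict.
The state is a dict: "t": time; "qpos": joint angles; "dq": joint speeds; "effort": joint torques, N m; "ee_pos": TCP position; "tcp_rot": TCP orientation; "force": force on the tool from outside, world axes, zero at the start; "ft_torque": the same for the moment, N m; "width": finger opening in m.
Only numpy, scipy, OpenCV 4.12 (cv2) and the standard library are available. Lean on these libraries where they do the work, as an engineer would, in place of code of your own. Each camera call takes 0.05 s, during which the arm holds its last target.

## Working session

There is one attempt and no reset: what is moved stays moved. The work goes in short steps, Python scripts to look and compute and a shell command to move; the robot and the scene stay as the last step left them, time stands still between calls to the robot, and variables do not carry over. Pictures are saved under pics/ and viewed, and the job is handed in when it is done.

```bash
ls; mkdir -p pics; python3 - <<'E'
from bench import arm, eyes, ticket
import cv2,numpy as np
print(arm.read_state())
for n in("side","top"):
    s=eyes.snapshot(n); cv2.imwrite(f"pics/{n}0.png",s["frame"][:,:,::-1]); np.savez(f"{n}0.npz",**s)
    print(n,s["K"].tolist(),s["R"].tolist(),s["t"], -s["R"].T@s["t"], (s["depth"]>0).mean())
E
```

```text
pics
{'t': 0.0, 'qpos': array([-68.33677264,  34.38519273,  -0.14581194,  91.68238593,
         0.10237118,  54.02428102,  -4.57364302]), 'dq': array([-0.05423769, -0.07169007,  0.01536858,  0.00781243,  0.08908095,
        0.02782943, -0.03800684]), 'effort': array([-5.52309848e-04, -7.76425266e+01,  1.56487450e+00, -2.58009160e+01,
        1.24131812e-02,  9.03982669e-03, -3.69281634e-05]), 'ee_pos': array([0.31827306, 0.65085776, 0.23039935]), 'tcp_rot': array([-90.00771466,   0.09140601,  63.94372568]), 'force': array([-0.71219339, -0.05053632,  0.54523404]), 'ft_torque': array([-0.03259633, -0.11983926, -0.00918345]), 'width': 0.08482482637158299}
side [[455.91939036680776, 0.0, 254.94383439872928], [0.0, 455.91939036680776, 199.34909325371714], [0.0, 0.0, 1.0]] [[-0.9974997576398097, -0.06771482187285062, 0.020222176125454638], [-0.055939203125152194, 0.5816959877929688, -0.8114804885758408], [0.04318609802058712, -0.81058280310175, -0.5840295200188649]] [0.51470867 0.04717331 1.34512493] [0.45796991 1.09774802 0.81346436] 0.9959360758463541
top [[477.83708554023525, 0.0, 260.1525896534622], [0.0, 477.83708554023525, 193.08278640749896], [0.0, 0.0, 1.0]] [[0.023948207761106847, -0.9997078339102339, -0.003275692833425548], [-0.9939048740304427, -0.023456246435508206, -0.10771678551500818], [0.10760847886463425, 0.005835351031840245, -0.9941762237927311]] [0.0479399  0.5324067  1.39458875] [0.37794397 0.05227624 1.44397315] 0.9961344401041666
```

View pics/side0.png

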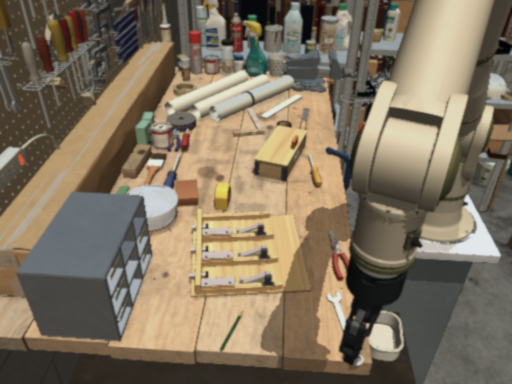

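View pics/top0.png

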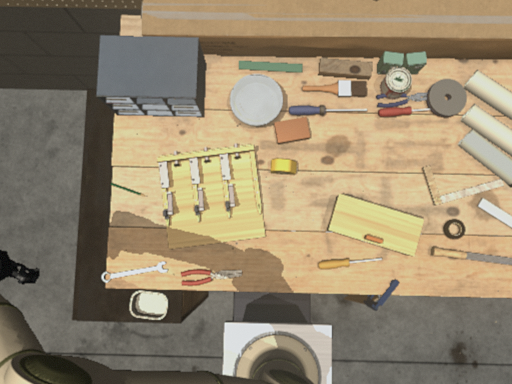

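```bash
cat > h.py <<'E'
import numpy as np,cv2
from scipy.spatial.transform import Rotation as Ro
from bench import arm, eyes, ticket
class C:
    def __init__(s,name,f=None):
        d=np.load(f) if f else eyes.snapshot(name)
        s.im=np.ascontiguousarray(d["frame"][:,:,::-1]); s.D=d["depth"]; s.K=d["K"]; s.R=d["R"]; s.t=d["t"]; s.o=-s.R.T@s.t
        s.d=dict(d)
    def proj(s,X):
        c=np.atleast_2d(X)@s.R.T+s.t; p=c@s.K.T; return p[:,:2]/p[:,2:]
    def plane(s,uv,z):
        uv=np.atleast_2d(np.asarray(uv,float)); r=np.c_[uv,np.ones(len(uv))]@np.linalg.inv(s.K).T@s.R
        return s.o+r*((z-s.o[2])/r[:,2])[:,None]
    def pc(s):
        v,u=np.mgrid[:384,:512]; r=np.stack([u,v,np.ones_like(u)],-1)@np.linalg.inv(s.K).T*s.D[...,None]
        return (r-s.t)@s.R
    def crop(s,x0,y0,x1,y1,k,f):
        cv2.imwrite(f,cv2.resize(s.im[y0:y1,x0:x1],None,fx=k,fy=k,interpolation=cv2.INTER_CUBIC))
def tri(c1,p1,c2,p2):
    A=[]
    for c,p in((c1,p1),(c2,p2)):
        P=c.K@np.c_[c.R,c.t]; A+= [p[0]*P[2]-P[0],p[1]*P[2]-P[1]]
    A=np.array(A); return np.linalg.lstsq(A[:,:3],-A[:,3],rcond=None)[0]
def tool(): # R, p
    s=arm.read_state(); return Ro.from_euler('xyz',s["tcp_rot"],degrees=True),s["ee_pos"],s
def delta(target,rpy=None):
    R,p,s=tool(); d=R.inv().apply(np.array(target)-p)*1000
    out=[d.round(1)]
    if rpy is not None: out.append((R.inv()*Ro.from_euler('xyz',rpy,degrees=True)).as_rotvec(degrees=True).round(2))
    return out
def st():
    s=arm.read_state(); print(round(s['t'],2),s['ee_pos'].round(4),s['tcp_rot'].round(2),'F',s['force'].round(1),'w',round(s['width'],4),'q',s['qpos'].round(0))
E
python3 - <<'E'
from h import *
a=C("","side0.npz");b=C("","top0.npz")
b.crop(150,130,280,260,6,"pics/t_rack.png"); b.crop(310,170,440,270,6,"pics/t_case.png")
a.crop(180,200,320,305,5,"pics/s_rack.png"); a.crop(240,110,330,200,6,"pics/s_case.png")
P=b.pc()
for n,uv in dict(lidc=(375,223),bench=(300,220),rackb=(230,235),grip=(373,239)).items(): print(n,P[uv[1],uv[0]].round(4))
P=a.pc()
for n,uv in dict(lidc=(280,150),bench=(250,310),rackb=(290,250)).items(): print(n,P[uv[1],uv[0]].round(4))
E
```

```text
lidc [ 0.4483 -0.2724  0.0653]
bench [ 0.4555 -0.0617 -0.0027]
rackb [0.405  0.1479 0.0094]
grip [ 0.4017 -0.259   0.0982]
lidc [ 0.4495 -0.2281  0.0652]
bench [ 0.5001  0.4008 -0.0007]
rackb [0.4104 0.1985 0.0083]
```

View pics/t_rack.png

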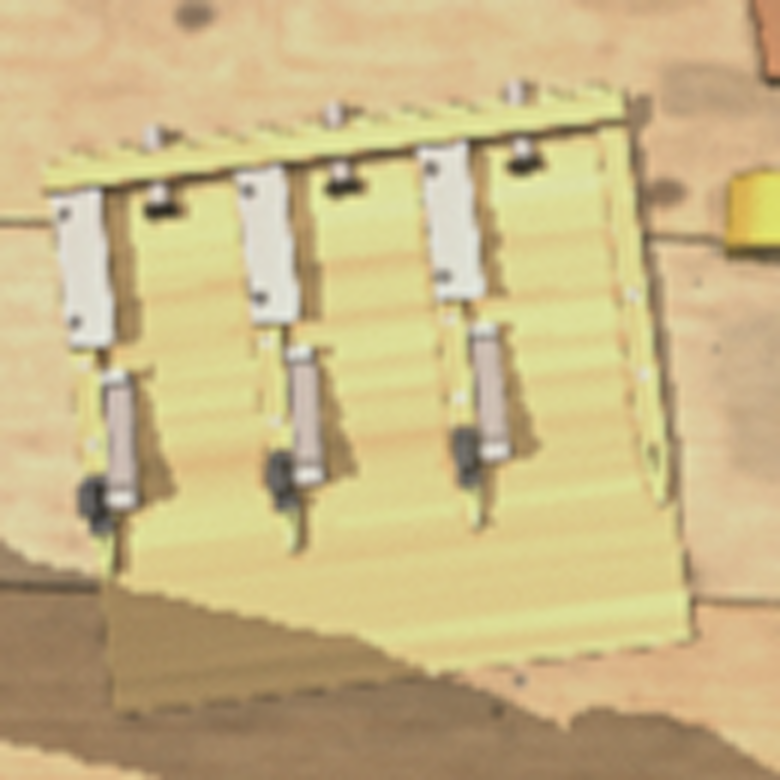

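View pics/t_case.png

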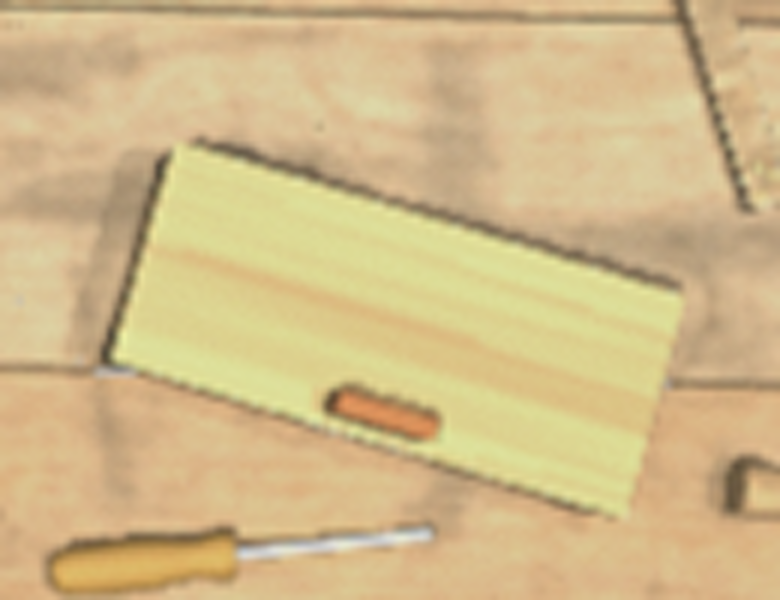

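View pics/s_rack.png

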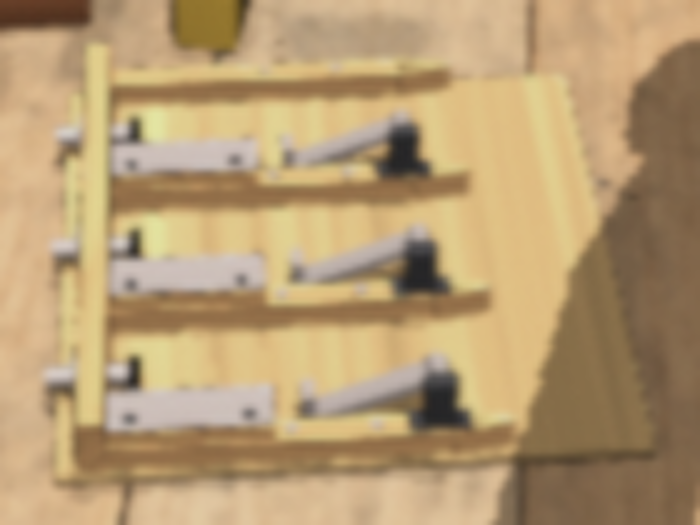

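View pics/s_case.png

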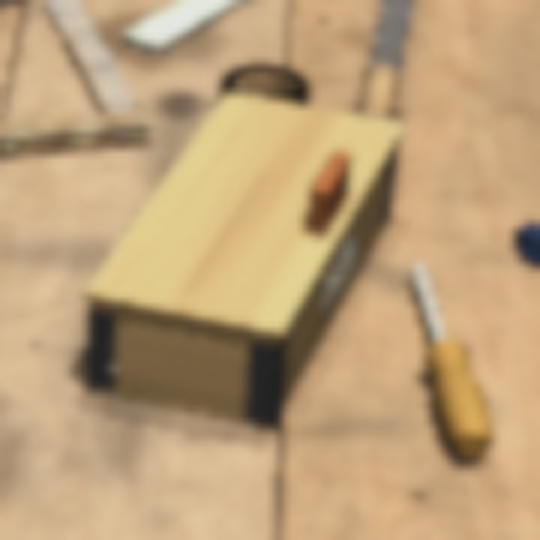

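```bash
python3 - <<'E'
from h import *
a=C("","side0.npz");b=C("","top0.npz")
# lid: mask yellow + depth-height
for c,n in((b,'top'),(a,'side')):
    Z=c.pc()
    m=((abs(Z[...,2]-0.065)<0.006)&(Z[...,1]<-0.05)&(Z[...,0]>0.3)&(Z[...,0]<0.65)).astype(np.uint8)
    k,l,s,_=cv2.connectedComponentsWithStats(m); i=1+np.argmax(s[1:,4])
    cn=max(cv2.findContours((l==i).astype(np.uint8),cv2.RETR_EXTERNAL,cv2.CHAIN_APPROX_NONE)[0],key=cv2.contourArea)[:,0]
    X=c.plane(cn,0.065)[:,:2]
    r=cv2.minAreaRect((X*1000).astype(np.float32)); print(n,r, Z[...,2][l==i].mean(), X[:,0].min())
L=np.array([(183,143),(683,288),(625,517),(112,358)])/6+[310,170]-0.42
X=b.plane(L,0.065);print(X.round(4), X.mean(0)); 
d=(X[1]-X[0]+X[2]-X[3]); print('yaw',np.degrees(np.arctan2(d[1],d[0]))+90, np.linalg.norm(d)/2, np.linalg.norm(X[0]-X[3]))
La=np.array([(230,95),(402,125),(285,332),(90,300)])/6+[240,110]-0.42
X=a.plane(La,0.065);print('side',X.round(4),X.mean(0))
print('tri', [tri(b,L[i],a,La[j]).round(4) for i,j in((0,3),(1,0),(2,1),(3,2))])
# rack
Q=np.array([(115,712),(692,638)])/6+[150,130]-.42
X=b.plane(Q,0.008);print('rack front',X.round(4))
Qa=np.array([(655,452),(562,75)])/5+[180,200]-.4
print('side',a.plane(Qa,0.008).round(4)); print('tri',[tri(b,Q[i],a,Qa[i]).round(4) for i in(0,1)])
# pegs behind wall / keepers
W=np.array([(45,175),(622,90)])/6+[150,130]-.42
Wa=np.array([(97,440),(97,45)])/5+[180,200]-.4
print('wall',[tri(b,W[i],a,Wa[i]).round(4) for i in(0,1)])
G=np.array([(383,413)])/6+[310,170]-.42; Ga=np.array([(333,172)])/6+[240,110]-.42
print('grip top', b.plane(G,0.095), a.plane(Ga,.095), tri(b,G[0],a,Ga[0]))
E
```

```text
top ((443.6074523925781, -276.0318603515625), (256.0300598144531, 112.01042938232422), 74.17253112792969) 0.06574401920864598 0.35656464472479193
side ((447.0858459472656, -269.0959777832031), (264.2841796875, 112.43640899658203), 74.28307342529297) 0.06508017801516777 0.36015174527147276
[[ 0.5317 -0.1715  0.065 ]
 [ 0.4673 -0.412   0.065 ]
 [ 0.3574 -0.383   0.065 ]
 [ 0.4272 -0.138   0.065 ]] [ 0.44589103 -0.27610918  0.065     ]
yaw -15.453719936687122 0.2518215432356841 0.10974413551087812
side [[ 0.4613 -0.4083  0.065 ]
 [ 0.358  -0.3798  0.065 ]
 [ 0.4251 -0.136   0.065 ]
 [ 0.5292 -0.1582  0.065 ]] [ 0.44339463 -0.27056801  0.065     ]
tri [array([ 0.5314, -0.1728,  0.0565]), array([ 0.4645, -0.4123,  0.0633]), array([ 0.3575, -0.3836,  0.0631]), array([ 0.4262, -0.1381,  0.0638])]
rack front [[0.3612 0.3297 0.008 ]
 [0.4048 0.0434 0.008 ]]
side [[0.3607 0.3353 0.008 ]
 [0.4054 0.045  0.008 ]]
tri [array([0.3607, 0.3307, 0.0031]), array([0.4051, 0.0433, 0.0067])]
wall [array([0.6241, 0.3719, 0.0315]), array([0.6719, 0.0845, 0.0411])]
grip top [[ 0.40343854 -0.26088522  0.095     ]] [[ 0.40162969 -0.2595403   0.095     ]] [ 0.40255645 -0.26096784  0.09431828]
```

```bash
cat >> h.py <<'E'
def plan(target,rpy=None,n=5,g=None):
    """suggest n rows: straight line, even turn, shifts in the tool axes as they then stand"""
    R,p,s=tool(); T=R if rpy is None else Ro.from_euler('xyz',rpy,degrees=True)
    w=(R.inv()*T).as_rotvec(degrees=True)/n; d=(np.array(target)-p)/n*1000
    for i in range(n):
        Ri=R*Ro.from_rotvec(w*i,degrees=True); print('  shift',Ri.inv().apply(d).round(1),'turn',w.round(2))
E
python3 - <<'E'
from h import *
b=C("","top0.npz");a=C("","side0.npz")
print('square',b.plane([(424,170),(434,205),(380,270),(320,267)],0).round(3))
plan((0.50,0.35,0.25),(-90,0,25),5)
E
```

```text
square [[ 0.617 -0.437  0.   ]
 [ 0.51  -0.466  0.   ]
 [ 0.312 -0.302  0.   ]
 [ 0.316 -0.123  0.   ]]
  shift [-38.1  -3.8 -59.1] turn [ 0.01  7.79 -0.02]
  shift [-29.7  -3.9 -63.7] turn [ 0.01  7.79 -0.02]
  shift [-20.8  -3.9 -67.1] turn [ 0.01  7.79 -0.02]
  shift [-11.5  -3.9 -69.3] turn [ 0.01  7.79 -0.02]
  shift [ -2.   -3.9 -70.3] turn [ 0.01  7.79 -0.02]
```

```bash
python3 -m jog '[[1,[-17,0,-33],[0,4,0]],[1,[-15,0,-35],[0,4,0]],[1,[-12,0,-37],[0,4,0]],[1,[-10,0,-38],[0,4,0]],[1,[-7,0,-38],[0,4,0]]]'; python3 -c "
from h import *
st();plan((0.50,0.35,0.22),(-90,0,25),5);print();plan((0.5,0.35,0.22),(-90,0,25),4)"
```

```text
t: 0.6
ee_pos: [0.4354, 0.4968, 0.231]
tcp_rot: [-90.0, 0.0, 43.8]
force: [0.4, 0.6, -0.4]
width: 0.0854
0.6 [0.4354 0.4968 0.231 ] [-9.001e+01  3.000e-02  4.378e+01] F [ 0.4  0.6 -0.4] w 0.0854 q [-57.  30.   5. 101.  -3.  49.  -7.]
  shift [-11.    2.2 -30.1] turn [ 0.    3.76 -0.01]
  shift [ -9.    2.2 -30.8] turn [ 0.    3.76 -0.01]
  shift [ -7.    2.2 -31.3] turn [ 0.    3.76 -0.01]
  shift [ -4.9   2.2 -31.7] turn [ 0.    3.76 -0.01]
  shift [ -2.8   2.2 -32. ] turn [ 0.    3.76 -0.01]

  shift [-13.7   2.8 -37.7] turn [ 0.    4.69 -0.01]
  shift [-10.6   2.8 -38.7] turn [ 0.    4.69 -0.01]
  shift [ -7.4   2.7 -39.4] turn [ 0.    4.69 -0.01]
  shift [ -4.2   2.7 -39.9] turn [ 0.    4.69 -0.01]
```

```bash
python3 -m jog '[[1,[-13,0,-42],[0,5,0]],[1,[-10,0,-43],[0,5,0]],[1,[-7,0,-44],[0,5,0]],[1,[-4,0,-44],[0,5,0]],[1,[-1,0,-44],[0,5,0]]]'; python3 -c "
from h import *
st();plan((0.47,0.06,0.22),(-90,0,0),5);"
```

```text
t: 1.1
ee_pos: [0.5276, 0.2962, 0.2311]
tcp_rot: [-90.0, 0.0, 18.7]
force: [1.0, -0.4, 0.2]
width: 0.0856
1.1 [0.5276 0.2962 0.2311] [-9.001e+01  1.000e-02  1.874e+01] F [ 1.  -0.4  0.2] w 0.0856 q [-43.  26.  13. 108.  -8.  46.  -8.]
  shift [-26.1   2.2 -41. ] turn [ 0.    3.75 -0.  ]
  shift [-23.4   2.2 -42.6] turn [ 0.    3.75 -0.  ]
  shift [-20.5   2.2 -44.1] turn [ 0.    3.75 -0.  ]
  shift [-17.6   2.2 -45.3] turn [ 0.    3.75 -0.  ]
  shift [-14.6   2.2 -46.4] turn [ 0.    3.75 -0.  ]
```

```bash
python3 -m jog '[[1,[-16,0,-44],[0,4,0]],[1,[-14,0,-45],[0,4,0]],[1,[-12,0,-45],[0,4,0]],[1,[-10,0,-46],[0,4,0]],[1,[-7,0,-46],[0,4,0]]]'; python3 -c "
from h import *
st();plan((0.402,-0.262,0.18),(-90,0,-15.7),8);"
```

```text
t: 1.6
ee_pos: [0.5116, 0.0625, 0.2312]
tcp_rot: [-90.0, 0.0, -1.2]
force: [0.9, 0.0, 0.2]
width: 0.0854
1.6 [0.5116 0.0625 0.2312] [-9.001e+01  1.000e-02 -1.230e+00] F [0.9 0.  0.2] w 0.0854 q [-28.  21.  19. 120. -10.  41.  -3.]
  shift [-12.8   6.4 -40.8] turn [ 0.    1.81 -0.  ]
  shift [-11.5   6.4 -41.2] turn [ 0.    1.81 -0.  ]
  shift [-10.2   6.4 -41.6] turn [ 0.    1.81 -0.  ]
  shift [ -8.9   6.4 -41.9] turn [ 0.    1.81 -0.  ]
  shift [ -7.6   6.4 -42.1] turn [ 0.    1.81 -0.  ]
  shift [ -6.3   6.4 -42.4] turn [ 0.    1.81 -0.  ]
  shift [ -4.9   6.4 -42.5] turn [ 0.    1.81 -0.  ]
  shift [ -3.6   6.4 -42.7] turn [ 0.    1.81 -0.  ]
```

```bash
python3 -m jog '[[0.5,[-13,4,-41],[0,1.8,0]],[0.5,[-12,4,-41],[0,1.8,0]],[0.5,[-10,4,-42],[0,1.8,0]],[0.5,[-9,4,-42],[0,1.8,0]],[0.5,[-8,4,-42],[0,1.8,0]]]';python3 -m jog '[[0.5,[-6,4,-42],[0,1.8,0]],[0.5,[-5,4,-42],[0,1.8,0]],[0.5,[-4,4,-42],[0,1.8,0]],[0.5,[0,0,0],[0,0,0]]]'; python3 - <<'E'
from h import *
st();plan((0.402,-0.262,0.069),(-90,0,-15.7),5)
b=C("top");a=C("side");b.crop(310,150,440,270,5,"pics/t1.png");a.crop(210,60,350,200,5,"pics/s1.png")
E
```

```text
t: 2.1
ee_pos: [0.4426, -0.1403, 0.2112]
tcp_rot: [-90.0, -0.0, -10.1]
force: [0.7, -1.0, 0.4]
width: 0.0427
t: 2.5
ee_pos: [0.4004, -0.2642, 0.1992]
tcp_rot: [-90.1, -0.0, -16.0]
force: [0.1, 0.4, -1.4]
width: 0.0426
2.5 [ 0.4004 -0.2642  0.1992] [-9.013e+01 -1.000e-02 -1.596e+01] F [ 0.1  0.4 -1.4] w 0.0426 q [  9.  22.  23. 126. -15.  35.  27.]
  shift [ 0.2 26.   0.6] turn [ 0.03 -0.05  0.  ]
  shift [ 0.2 26.   0.6] turn [ 0.03 -0.05  0.  ]
  shift [ 0.2 26.   0.6] turn [ 0.03 -0.05  0.  ]
  shift [ 0.2 26.   0.5] turn [ 0.03 -0.05  0.  ]
  shift [ 0.2 26.   0.5] turn [ 0.03 -0.05  0.  ]
```

View pics/s1.png

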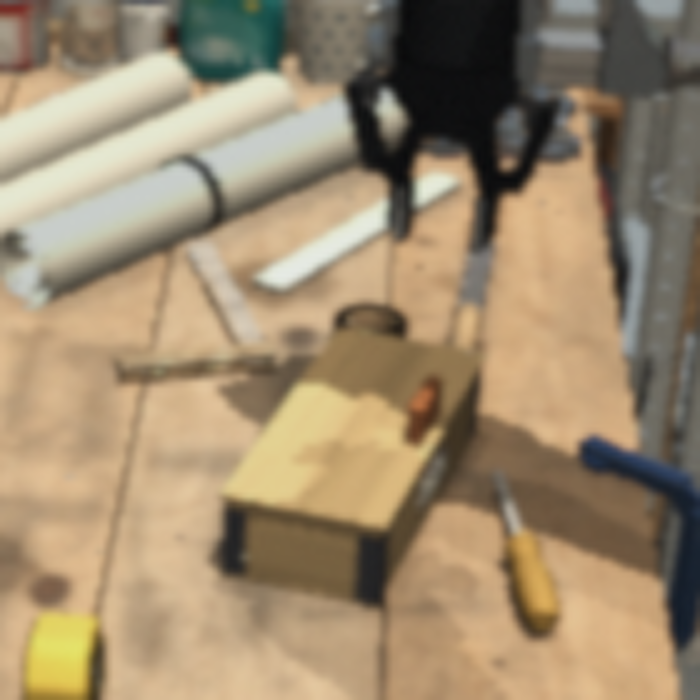

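View pics/t1.png

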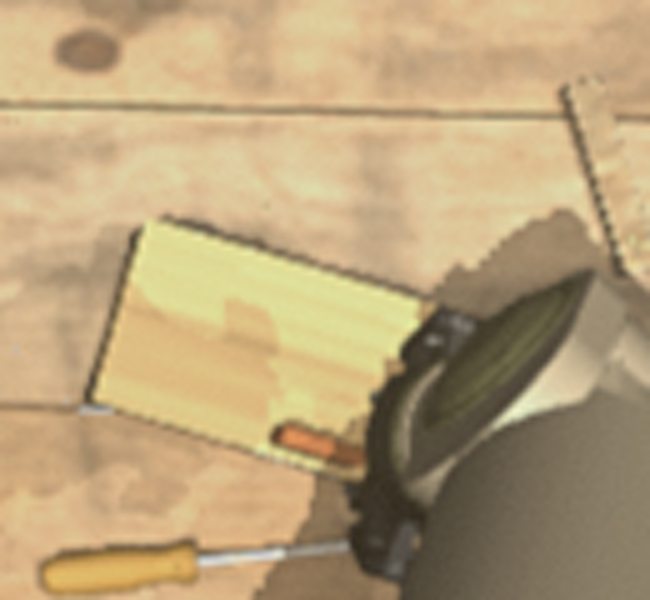

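```bash
python3 -m jog '[[0.5,[0.4,28,1],[0,0,0]],[0.5,[0.4,28,1],[0,0,0]],[0.5,[0.4,28,0],[0,0,0]],[0.5,[0.3,25,0],[0,0,0]],[0.5,[0,15,0],[0,0,0]]]'; python3 -m jog '[[0.5,[0,6,0],[0,0,0]],[0.5,[0,0,0],[0,0,0]]]'; python3 - <<'E'
from h import *
st()
b=C("top");a=C("side");b.crop(310,150,440,270,5,"pics/t2.png");a.crop(240,100,330,180,7,"pics/s2.png")
E
```

```text
t: 3.1
ee_pos: [0.4052, -0.2555, 0.0736]
tcp_rot: [-89.9, 0.1, -15.3]
force: [0.2, 0.1, -0.4]
width: 0.0425
t: 3.3
ee_pos: [0.405, -0.2565, 0.0688]
tcp_rot: [-90.0, 0.1, -15.4]
force: [0.1, 0.5, 0.6]
width: 0.0427
3.3 [ 0.405  -0.2565  0.0688] [-8.996e+01  7.000e-02 -1.535e+01] F [0.1 0.5 0.6] w 0.0427 q [ 18.  34.  11. 131. -24.  16.  35.]
```

View pics/s2.png

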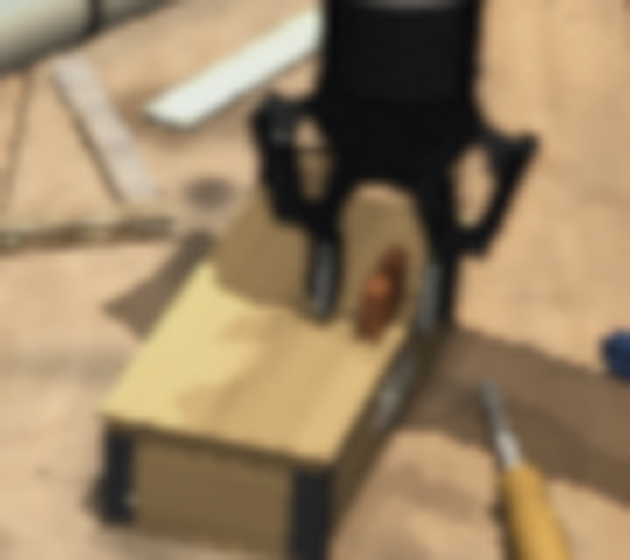

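```bash
python3 -m jog '[[0,[0,0,0],[0,0,0]],[0,[0,0,0],[0,0,0]],[0,[0,0,0],[0,0,0]],[0,[0,0,0],[0,0,0]],[0,[0,0,0],[0,0,0]]]' 60; python3 - <<'E'
from h import *
st()
# tip plan: pivot = lid rear lower edge relative to grip. lid frame from tool: grip centre -> origin
R,p,s=tool()
yaw=np.radians(-15.6); ex=np.array([np.cos(yaw),np.sin(yaw),0]); ey=np.array([-np.sin(yaw),np.cos(yaw),0])
piv=np.array([p[0],p[1],0.060])+0.100*ex
n=6
Rl,pl=R,p
for i in range(1,n+1):
    q=Ro.from_rotvec(ey*3.5*i,degrees=True); Rn=q*R; pn=piv+q.apply(p-piv)
    print('shift',(Rl.inv().apply(pn-pl)*1000).round(1),'turn',(Rl.inv()*Rn).as_rotvec(degrees=True).round(2), pn.round(3)); Rl,pl=Rn,pn
E
```

```text
t: 3.9
ee_pos: [0.4053, -0.2577, 0.0702]
tcp_rot: [-90.0, -0.1, -15.5]
force: [0.0, 1.4, 8.2]
width: 0.0107
3.9 [ 0.4053 -0.2577  0.0702] [-89.99  -0.09 -15.48] F [0.  1.4 8.2] w 0.0107 q [ 18.  34.  12. 131. -24.  16.  35.]
shift [ 0.8 -6.1 -0. ] turn [0.01 0.   3.5 ] [ 0.406 -0.258  0.076]
shift [ 0.8 -6.1 -0. ] turn [0.01 0.   3.5 ] [ 0.407 -0.258  0.082]
shift [ 0.8 -6.1 -0. ] turn [0.01 0.   3.5 ] [ 0.409 -0.259  0.088]
shift [ 0.8 -6.1 -0. ] turn [0.01 0.   3.5 ] [ 0.411 -0.259  0.094]
shift [ 0.8 -6.1 -0. ] turn [0.01 0.   3.5 ] [ 0.413 -0.26   0.1  ]
shift [ 0.8 -6.1 -0. ] turn [0.01 0.   3.5 ] [ 0.415 -0.26   0.105]
```

```bash
python3 -m jog '[[0,[0.4,-3.1,0],[0,0,1.75]],[0,[0.4,-3.1,0],[0,0,1.75]],[0,[0.8,-6.1,0],[0,0,3.5]],[0,[0.8,-6.1,0],[0,0,3.5]],[0,[0,0,0],[0,0,0]]]'; python3 -m jog '[[0,[0.8,-6.1,0],[0,0,3.5]],[0,[0.8,-6.1,0],[0,0,3.5]],[0,[0.8,-6.1,0],[0,0,3.5]],[0,[0,0,0],[0,0,0]]]';python3 - <<'E'
from h import *
st()
b=C("top");a=C("side");b.crop(310,150,440,270,5,"pics/t3.png");a.crop(230,90,340,200,6,"pics/s3.png")
E
```

```text
t: 4.4
ee_pos: [0.4102, -0.2588, 0.0878]
tcp_rot: [-90.0, 10.4, -15.4]
force: [-0.9, 0.5, -1.9]
width: 0.0107
t: 4.8
ee_pos: [0.4162, -0.2604, 0.1041]
tcp_rot: [-90.0, 20.9, -15.4]
force: [0.7, 0.1, -2.1]
width: 0.0107
4.8 [ 0.4162 -0.2604  0.1041] [-89.99  20.89 -15.37] F [ 0.7  0.1 -2.1] w 0.0107 q [  7.  40.  25. 116. -14.  49.  26.]
```

View pics/s3.png

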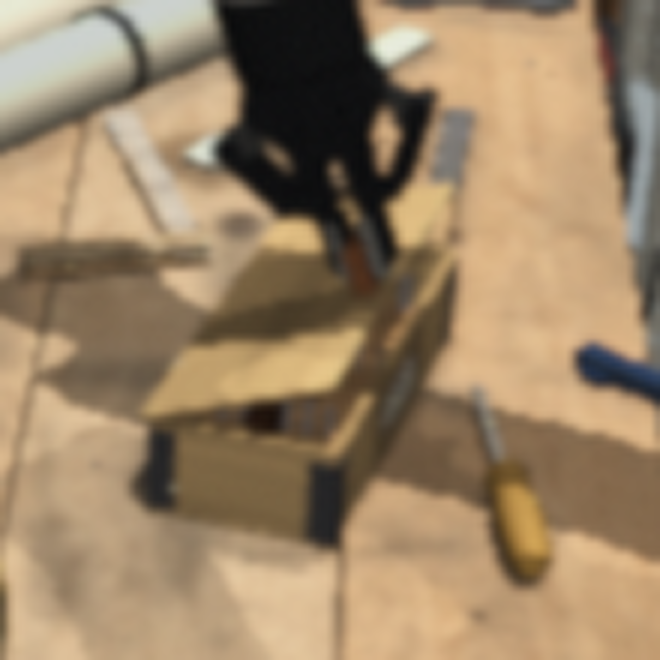

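```bash
python3 - <<'E'
from h import *
plan((0.416,-0.26,0.20),None,4)
E
```

```text
shift [ -8.2 -22.5   0.2] turn [0. 0. 0.]
  shift [ -8.2 -22.5   0.2] turn [0. 0. 0.]
  shift [ -8.2 -22.5   0.2] turn [0. 0. 0.]
  shift [ -8.2 -22.5   0.2] turn [0. 0. 0.]
```

```bash
python3 -m jog '[[0,[-4.2,-11,0],[0,0,0]],[0,[-8.2,-22.5,0],[0,0,0]],[0,[-8.2,-22.5,0],[0,0,0]],[0,[-8.2,-22.5,0],[0,0,0]],[0,[-6,-16,0],[0,0,0]]]'; python3 - <<'E'
from h import *
st();plan((0.5886,-0.2642,0.17),(-90,0,-15.5),8)
E
```

```text
t: 5.4
ee_pos: [0.4153, -0.2609, 0.2074]
tcp_rot: [-90.0, 20.9, -15.5]
force: [-0.1, -0.7, -1.5]
width: 0.011
5.4 [ 0.4153 -0.2609  0.2074] [-89.97  20.86 -15.51] F [-0.1 -0.7 -1.5] w 0.011 q [  5.  32.  28. 112. -10.  61.  23.]
  shift [21.3 -3.1  5.4] turn [-0.   -0.   -2.61]
  shift [21.4 -2.1  5.4] turn [-0.   -0.   -2.61]
  shift [21.5 -1.2  5.4] turn [-0.   -0.   -2.61]
  shift [21.5 -0.2  5.4] turn [-0.   -0.   -2.61]
  shift [21.5  0.8  5.4] turn [-0.   -0.   -2.61]
  shift [21.4  1.8  5.4] turn [-0.   -0.   -2.61]
  shift [21.3  2.7  5.4] turn [-0.   -0.   -2.61]
  shift [21.2  3.7  5.4] turn [-0.   -0.   -2.61]
```

```bash
python3 -m jog '[[0,[21,-3,5.4],[0,0,-2.6]],[0,[21.4,-2,5.4],[0,0,-2.6]],[0,[21.5,-1.2,5.4],[0,0,-2.6]],[0,[21.5,0,5.4],[0,0,-2.6]],[0,[21.5,0.8,5.4],[0,0,-2.6]]]';python3 -m jog '[[0,[21.4,2,5.4],[0,0,-2.6]],[0,[21.3,2.7,5.4],[0,0,-2.6]],[0,[21.2,3.7,5.4],[0,0,-2.6]],[0,[0,0,0],[0,0,0]]]'; python3 - <<'E'
from h import *
st();plan((0.5886,-0.2642,0.017),(-90,0,-15.5),8)
E
```

```text
t: 5.9
ee_pos: [0.5239, -0.2626, 0.1821]
tcp_rot: [-90.0, 7.8, -15.5]
force: [-0.0, 1.3, -1.2]
width: 0.0108
t: 6.3
ee_pos: [0.5894, -0.263, 0.1673]
tcp_rot: [-89.9, 0.1, -15.4]
force: [-0.1, 1.2, -1.3]
width: 0.0107
6.3 [ 0.5894 -0.263   0.1673] [-89.95   0.09 -15.42] F [-0.1  1.2 -1.3] w 0.0107 q [  4.  35.  23. 107. -20.  42.  23.]
  shift [-0.  18.8 -0.2] turn [-0.01  0.01 -0.01]
  shift [-0.  18.8 -0.2] turn [-0.01  0.01 -0.01]
  shift [-0.  18.8 -0.2] turn [-0.01  0.01 -0.01]
  shift [-0.  18.8 -0.2] turn [-0.01  0.01 -0.01]
  shift [-0.  18.8 -0.2] turn [-0.01  0.01 -0.01]
  shift [-0.  18.8 -0.2] turn [-0.01  0.01 -0.01]
  shift [-0.  18.8 -0.2] turn [-0.01  0.01 -0.01]
  shift [-0.  18.8 -0.2] turn [-0.01  0.01 -0.01]
```

```bash
python3 -m jog '[[0,[0,25,0],[0,0,0]],[0,[0,30,0],[0,0,0]],[0,[0,30,0],[0,0,0]],[0,[0,30,0],[0,0,0]],[0,[0,15,0],[0,0,0]]]';python3 -m jog '[[0,[0,10,0],[0,0,0]],[0,[0,6,0],[0,0,0]],[0,[0,3,0],[0,0,0]],[0,[0,0,0],[0,0,0]]]'; python3 - <<'E'
from h import *
st()
b=C("top");a=C("side");b.crop(310,110,440,270,4,"pics/t4.png");a.crop(200,60,340,190,6,"pics/s4.png")
E
```

```text
t: 6.8
ee_pos: [0.5863, -0.2633, 0.0355]
tcp_rot: [-90.0, 0.4, -15.5]
force: [-0.6, -0.1, -1.1]
width: 0.0108
t: 7.2
ee_pos: [0.5887, -0.2637, 0.0186]
tcp_rot: [-90.0, 0.2, -15.5]
force: [-0.0, 0.6, -0.9]
width: 0.0107
7.2 [ 0.5887 -0.2637  0.0186] [-90.     0.16 -15.46] F [-0.   0.6 -0.9] w 0.0107 q [  9.  46.  16. 111. -26.  27.  28.]
```

View pics/s4.png

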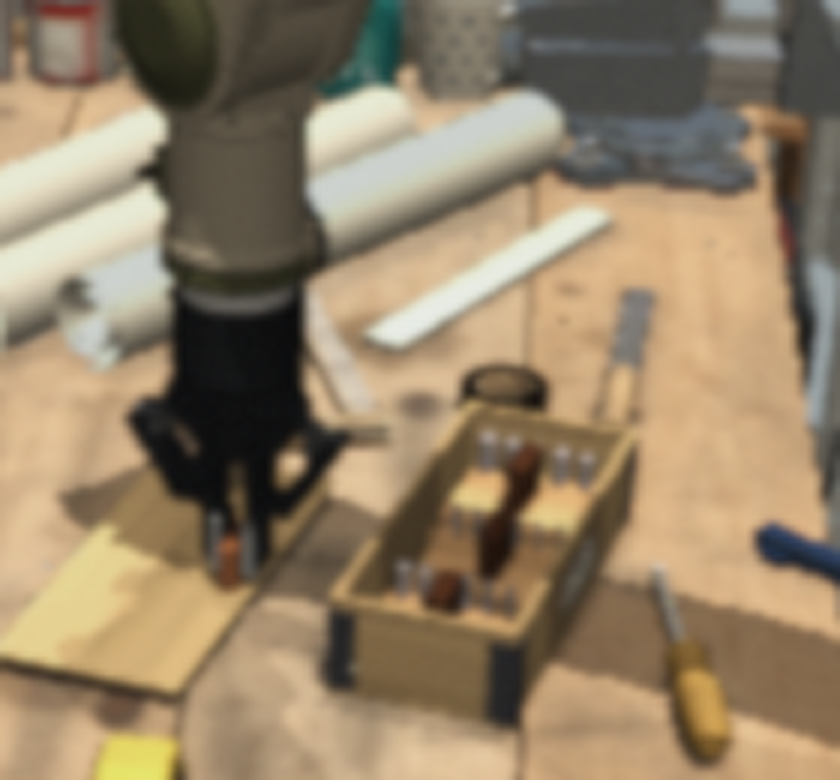

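View pics/t4.png

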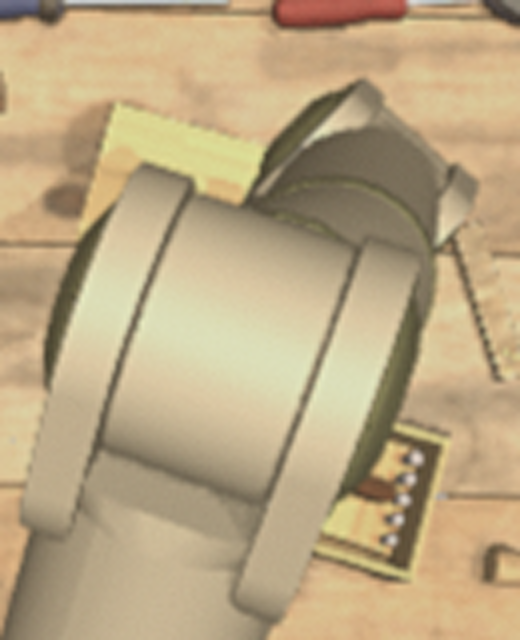

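Lid is just above the bench behind the case, and three blocks appear to be inside. Lower the last mm or two and release.

```bash
python3 -m jog '[[0,[0,2,0],[0,0,0]],[0,[0,1.5,0],[0,0,0]],[0,[0,0,0],[0,0,0]]]'; python3 -m jog '[[0.4,[0,0,0],[0,0,0]],[0.4,[0,0,0],[0,0,0]],[0.4,[0,-5,0],[0,0,0]],[0.4,[0,-30,0],[0,0,0]],[0.4,[0,-40,0],[0,0,0]]]'; python3 - <<'E'
from h import *
st()
plan((0.55,-0.05,0.25),None,6)
E
```

```text
t: 7.6
ee_pos: [0.5888, -0.2636, 0.0153]
tcp_rot: [-90.0, 0.1, -15.5]
force: [-1.6, 1.9, 5.5]
width: 0.0107
t: 8.1
ee_pos: [0.5876, -0.2632, 0.0889]
tcp_rot: [-90.0, 0.4, -15.5]
force: [1.3, -0.5, 1.0]
width: 0.0339
8.1 [ 0.5876 -0.2632  0.0889] [-89.99   0.41 -15.47] F [ 1.3 -0.5  1. ] w 0.0339 q [  6.  40.  20. 109. -23.  34.  26.]
  shift [-15.7 -26.7  32.6] turn [0. 0. 0.]
  shift [-15.7 -26.7  32.6] turn [0. 0. 0.]
  shift [-15.7 -26.7  32.6] turn [0. 0. 0.]
  shift [-15.7 -26.7  32.6] turn [0. 0. 0.]
  shift [-15.7 -26.7  32.6] turn [0. 0. 0.]
  shift [-15.7 -26.7  32.6] turn [0. 0. 0.]
```

```bash
python3 -m jog '[[0.8,[-13,-27,32],[0,0,0]],[0.8,[-13,-27,32],[0,0,0]],[0.8,[-14,-20,42],[0,0,0]],[0.8,[-14,-20,42],[0,0,0]],[0.8,[-14,-20,42],[0,0,0]]]';  python3 -m jog '[[0.8,[-14,-10,45],[0,0,0]],[0.8,[-14,-10,45],[0,0,0]],[0.8,[-14,-10,45],[0,0,0]]]'; python3 - <<'E'
from h import *
st()
b=C("top");a=C("side");np.savez("top1.npz",**b.d);np.savez("side1.npz",**a.d);cv2.imwrite("pics/t5f.png",b.im);b.crop(310,110,440,270,4,"pics/t5.png");a.crop(200,60,340,190,6,"pics/s5.png")
E
```

```text
t: 8.6
ee_pos: [0.5738, -0.0609, 0.2049]
tcp_rot: [-90.0, 0.2, -15.5]
force: [0.7, 0.6, 0.6]
width: 0.0683
t: 8.9
ee_pos: [0.5694, 0.0807, 0.2349]
tcp_rot: [-90.0, 0.2, -15.5]
force: [0.6, 0.4, -0.1]
width: 0.0684
8.9 [0.5694 0.0807 0.2349] [-89.97   0.17 -15.47] F [ 0.6  0.4 -0.1] w 0.0684 q [-34.  26.  29. 113. -18.  46. -10.]
```

View pics/t5f.png

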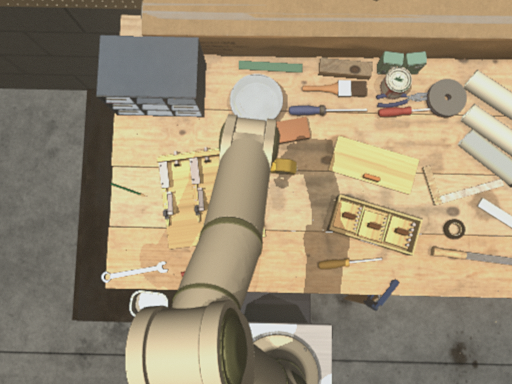

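View pics/s5.png

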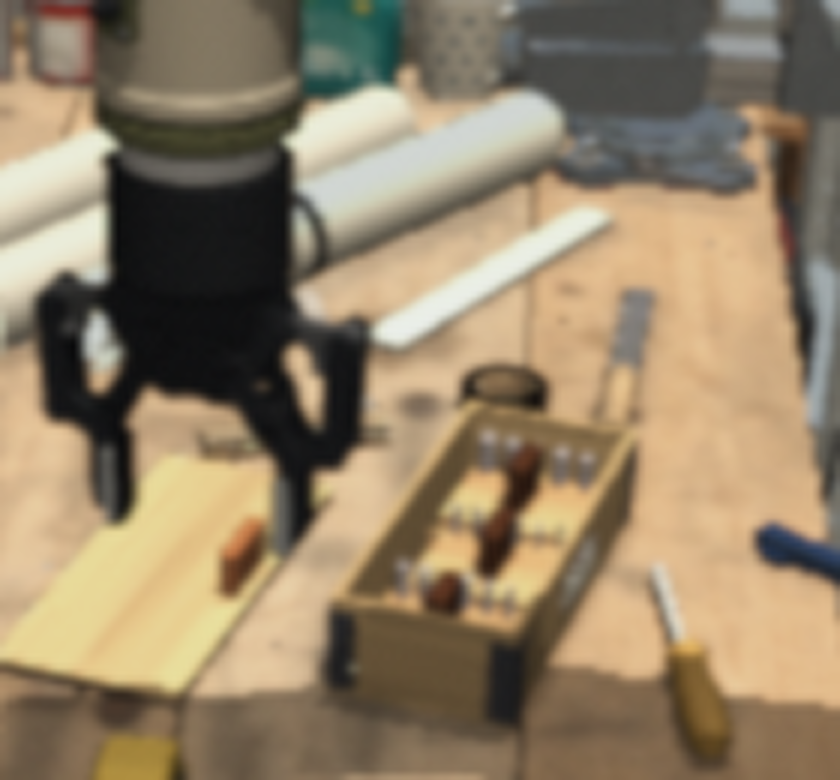

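View pics/t5.png

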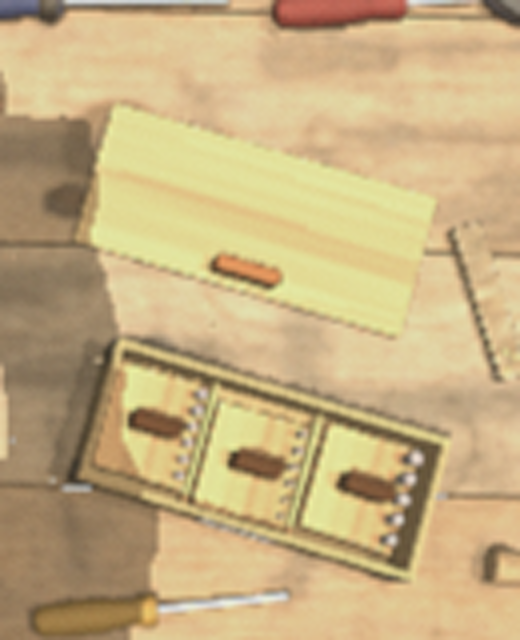

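```bash
cat >> h.py <<'E'
def bars(b,a,zt=0.055,box=(0.3,0.62,-0.45,-0.1)):
    out={}
    for n,c in(('top',b),('side',a)):
        h=cv2.cvtColor(c.im,cv2.COLOR_BGR2HSV); X=c.plane(np.indices((384,512))[::-1].reshape(2,-1).T,zt).reshape(384,512,3)
        m=((c.im[...,2]<120)&(c.im[...,2]>40)&(h[...,1]>105)&((h[...,0]<14)|(h[...,0]>172))&(X[...,0]>box[0])&(X[...,0]<box[1])&(X[...,1]>box[2])&(X[...,1]<box[3])).astype(np.uint8)
        k,l,s,ce=cv2.connectedComponentsWithStats(m)
        out[n]=[]
        for i in range(1,k):
            if s[i,4]<15: continue
            uv=np.argwhere(l==i)[:,::-1]; W=c.plane(uv,zt)[:,:2]; v=np.linalg.svd(W-W.mean(0))[2][0]; v*=np.sign(v[1])
            out[n].append((ce[i].round(1),s[i,4],W.mean(0).round(4),np.degrees(np.arctan2(-v[0],v[1])).round(1)))
            print(n,*out[n][-1])
    return out
E
python3 - <<'E'
from h import *
b=C("","top1.npz");a=C("","side1.npz")
o=bars(b,a)
for pt,ps in((0,0),(1,1),(2,2)):pass
# case rim from depth
for c,n in((b,'top'),(a,'side')):
    Z=c.pc()
    m=((abs(Z[...,2]-0.06)<0.006)&(Z[...,1]<-0.1)&(Z[...,0]>0.3)&(Z[...,0]<0.56)&(Z[...,1]>-0.45)).astype(np.uint8)
    k,l,s,_=cv2.connectedComponentsWithStats(m); i=1+np.argmax(s[1:,4]); uv=np.argwhere(l==i)[:,::-1]
    print(n,s[i,4],cv2.minAreaRect((c.plane(uv,0.06)[:,:2]*1000).astype(np.float32)), Z[l==i][:,2].mean())
E
```

```text
top [348.6 214.8] 18 [ 0.4709 -0.1982] -17.1
side [284.4 144.1] 79 [ 0.435  -0.2896] -9.2
side [239.8 153.8] 20 [ 0.5813 -0.2075] -10.9
side [273.5 158.8] 22 [ 0.4692 -0.1864] -4.9
top 476 ((443.4643249511719, -275.747314453125), (252.0909881591797, 107.20681762695312), 74.20252227783203) 0.06032344115992021
side 310 ((447.36822509765625, -267.009521484375), (265.5074768066406, 109.17874145507812), 74.1554946899414) 0.05858421812925628
```

```bash
python3 - <<'E'
from h import *
b=C("","top1.npz");a=C("","side1.npz")
for c,ps in((b,[(348,215),(374,225),(401,231),(330,225),(392,235)]),(a,[(273,158),(282,150),(287,139)])):
    h=cv2.cvtColor(c.im,cv2.COLOR_BGR2HSV)
    for u,v in ps: print(u,v,c.im[v,u],h[v,u],[h[v,u+k].tolist() for k in(-2,2)])
a.crop(250,120,315,185,9,"pics/s6.png");b.crop(325,190,425,260,7,"pics/t6.png")
E
```

```text
348 215 [ 59  86 125] [ 12 135 125] [[12, 133, 130], [13, 138, 120]]
374 225 [ 58  86 122] [ 13 134 122] [[13, 132, 129], [14, 138, 120]]
401 231 [ 59  89 128] [ 13 137 128] [[13, 131, 132], [13, 130, 124]]
330 225 [ 73 101 119] [ 18  99 119] [[18, 78, 75], [18, 110, 151]]
392 235 [154 226 226] [ 30  81 226] [[30, 84, 226], [28, 90, 226]]
273 158 [35 54 94] [ 10 160  94] [[10, 99, 98], [10, 157, 70]]
282 150 [21 33 55] [ 11 158  55] [[14, 138, 89], [11, 128, 50]]
287 139 [18 29 49] [ 11 161  49] [[12, 148, 62], [15, 128, 82]]
```

View pics/s6.png

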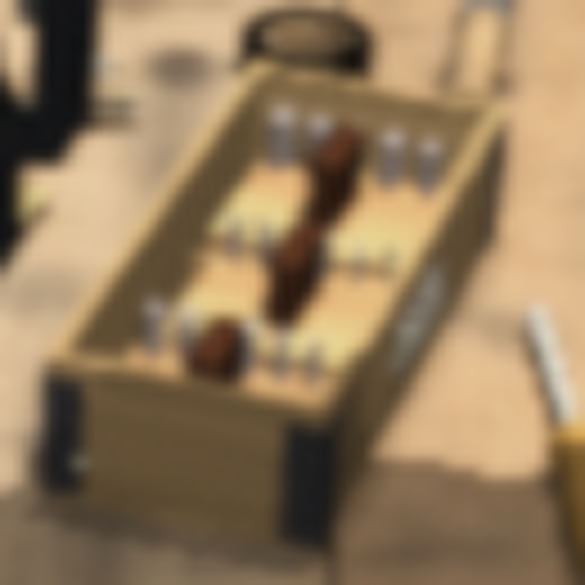

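View pics/t6.png

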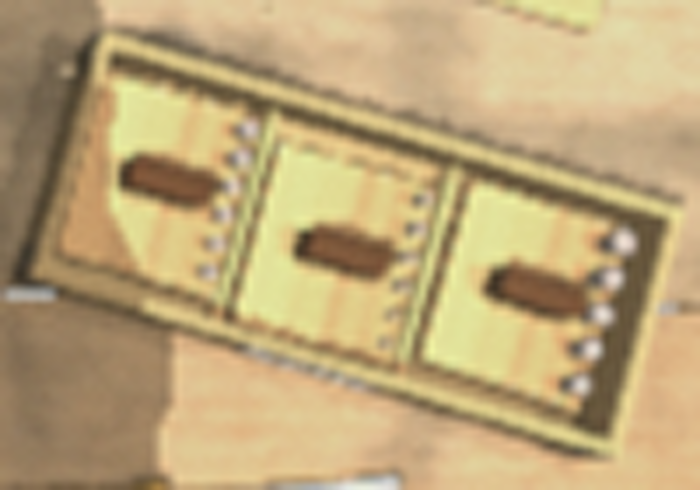

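```bash
sed -i 's/c.im\[...,2\]<120/c.im[...,2]<150/; s/\[...,1\]>105/[...,1]>118/; s/\[...,0\]<14/[...,0]<16/' h.py; python3 - <<'E'
from h import *
b=C("","top1.npz");a=C("","side1.npz")
o=bars(b,a)
P=b.pc()
for x in o['top']: u,v=x[0].round().astype(int); print(P[v,u].round(4))
# triangulate bar-top centres: side-picture top ends
sd=np.array([(217,340),(300,240),(342,148)])/9+[250,120]-.44
for i,x in enumerate(sorted(o['top'],key=lambda t:-t[2][1])): print(tri(b,x[0],a,sd[i]).round(4), a.plane(sd[i],.055).round(4))
E
```

```text
top [348.5 215.4] 54 [ 0.4691 -0.198 ] -13.4
top [374.1 225.5] 55 [ 0.4414 -0.2723] -11.9
top [402.  231.3] 52 [ 0.4266 -0.3528] -17.4
side [284.5 144.6] 102 [ 0.4346 -0.2865] -9.5
side [239.7 153.5] 37 [ 0.5817 -0.2093] -11.1
side [273.4 159.1] 27 [ 0.4694 -0.1845] -2.2
[ 0.4702 -0.1964  0.0552]
[ 0.44   -0.2714  0.0574]
[ 0.4274 -0.3513  0.0605]
[ 0.4691 -0.1982  0.0535] [[ 0.469  -0.1956  0.055 ]]
[ 0.4409 -0.272   0.0557] [[ 0.4402 -0.2732  0.055 ]]
[ 0.4259 -0.3535  0.0528] [[ 0.425  -0.3491  0.055 ]]
```

```bash
python3 - <<'E'
from h import *
b=C("","top0.npz");a=C("","side0.npz")
T=np.array([(112,574),(296,550),(480,526),(662,503)])/6+[150,130]-.42
S=np.array([(514,428),(489,298),(468,182),(448,74)])/5+[180,200]-.4
P=[]
for t,s in zip(T,S): P.append(tri(b,t,a,s)); print(P[-1].round(4), b.plane(t,.02).round(4), a.plane(s,.02).round(4))
P=np.array(P); v=P[0]-P[3]; print('yaw',np.degrees(np.arctan2(-v[0],v[1])),np.linalg.norm(v[:2]))
# board pts by depth: contiguous height 0.008 region in front of rails; fit front edge
for c,n in((b,'top'),(a,'side')):
    Z=c.pc(); print(n,'board z',np.median(Z[(Z[...,0]>.42)&(Z[...,0]<.45)&(Z[...,1]>.1)&(Z[...,1]<.25)][:,2]))
# board colour mask in top: yellow vs bench by hue
h=cv2.cvtColor(b.im,cv2.COLOR_BGR2HSV); 
for p in((230,235),(180,240),(175,245),(270,230),(200,252)): print(p,h[p[1],p[0]])
E
```

```text
[0.4289 0.3328 0.0155] [[0.4293 0.3319 0.02  ]] [[0.4284 0.3372 0.02  ]]
[0.4431 0.2419 0.0134] [[0.4434 0.241  0.02  ]] [[0.4427 0.2491 0.02  ]]
[0.4572 0.1506 0.0123] [[0.4575 0.15   0.02  ]] [[0.4564 0.1598 0.02  ]]
[0.4713 0.0599 0.0154] [[0.4711 0.0599 0.02  ]] [[0.4712 0.0659 0.02  ]]
yaw 8.836048911238871 0.27618946044269826
top board z 0.008987652409809423
side board z 0.008150864327131874
(230, 235) [ 27  89 221]
(180, 240) [ 18 110 167]
(175, 245) [ 18 108 166]
(270, 230) [ 17 101 164]
(200, 252) [ 16 108 158]
```

```bash
python3 - <<'E'
from h import *
plan((0.4695,-0.199,0.13),(-90,0,-14.2),7)
E
```

```text
shift [ -3.3  14.8 -43.2] turn [-0.03 -0.1  -0.03]
  shift [ -3.4  14.8 -43.2] turn [-0.03 -0.1  -0.03]
  shift [ -3.5  14.9 -43.2] turn [-0.03 -0.1  -0.03]
  shift [ -3.6  14.9 -43.2] turn [-0.03 -0.1  -0.03]
  shift [ -3.6  14.9 -43.2] turn [-0.03 -0.1  -0.03]
  shift [ -3.7  14.9 -43.2] turn [-0.03 -0.1  -0.03]
  shift [ -3.8  14.9 -43.1] turn [-0.03 -0.1  -0.03]
```

```bash
python3 -m jog '[[0.35,[-3.5,8,-43],[0,-0.2,0]],[0.35,[-3.5,12,-43],[0,-0.2,0]],[0.35,[-3.5,15,-43],[0,-0.2,0]],[0.35,[-3.5,15,-43],[0,-0.2,0]],[0.35,[-3.5,15,-43],[0,-0.2,0]]]'; python3 -m jog '[[0.35,[-3.7,15,-43],[0,-0.2,0]],[0.35,[-3.8,15,-43],[0,-0.1,0]],[0.35,[0,0,0],[0,0,0]]]';python3 - <<'E'
from h import *
st()
plan((0.4695,-0.199,0.030),(-90,0,-14.2),5)
b=C("top");a=C("side");b.crop(310,150,440,270,5,"pics/t7.png");a.crop(240,100,330,180,7,"pics/s7.png")
E
```

```text
t: 9.5
ee_pos: [0.496, -0.1259, 0.1688]
tcp_rot: [-90.0, 0.2, -14.4]
force: [0.6, -0.8, 0.2]
width: 0.0301
t: 9.8
ee_pos: [0.4644, -0.2123, 0.1382]
tcp_rot: [-90.2, 0.3, -14.7]
force: [0.3, 0.5, 0.0]
width: 0.03
9.8 [ 0.4644 -0.2123  0.1382] [-90.15   0.28 -14.74] F [0.3 0.5 0. ] w 0.03 q [  3.  29.  22. 125. -22.  29.  27.]
  shift [ 0.4 21.6  2.9] turn [ 0.03 -0.11 -0.06]
  shift [ 0.4 21.6  2.9] turn [ 0.03 -0.11 -0.06]
  shift [ 0.4 21.6  2.9] turn [ 0.03 -0.11 -0.06]
  shift [ 0.4 21.6  2.8] turn [ 0.03 -0.11 -0.06]
  shift [ 0.3 21.6  2.8] turn [ 0.03 -0.11 -0.06]
```

View pics/s7.png

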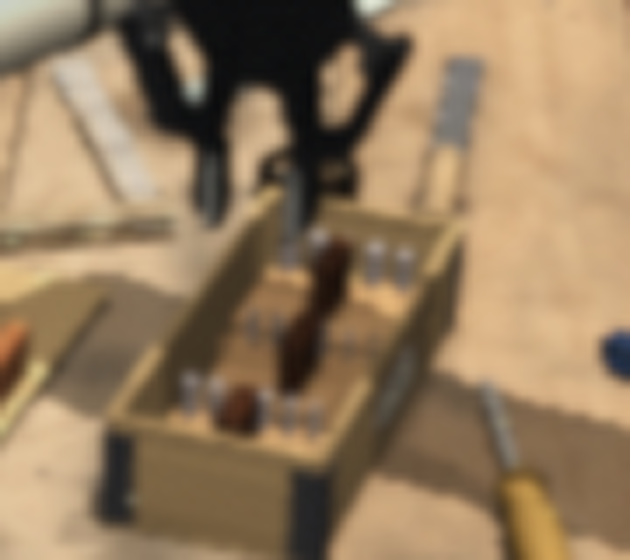

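```bash
python3 -m jog '[[0.35,[1,20,14],[0,-0.3,0]],[0.35,[0.5,20,0],[0,0,0]],[0.35,[0,0,0],[0,0,0]]]';python3 - <<'E'
from h import *
st()
plan((0.4695,-0.199,0.030),(-90,0,-14.2),3)
E
```

```text
t: 10.2
ee_pos: [0.4729, -0.1904, 0.0977]
tcp_rot: [-90.0, 0.3, -13.7]
force: [0.7, 0.3, 0.4]
width: 0.0295
10.2 [ 0.4729 -0.1904  0.0977] [-89.95   0.34 -13.69] F [0.7 0.3 0.4] w 0.0295 q [  3.  33.  18. 127. -25.  24.  28.]
  shift [-0.3 22.6 -3.1] turn [-0.02  0.17 -0.11]
  shift [-0.3 22.6 -3.1] turn [-0.02  0.17 -0.11]
  shift [-0.4 22.6 -3.1] turn [-0.02  0.17 -0.11]
```

```bash
python3 -m jog '[[0.35,[-0.5,10,-4],[0,0.2,-0.3]],[0.35,[-0.5,10,-4],[0,0.2,0]],[0.35,[0,0,0],[0,0,0]],[0.35,[0,0,0],[0,0,0]]]';python3 - <<'E'
from h import *
st()
plan((0.4695,-0.199,0.030),(-90,0,-14.2),3)
a=C("side");a.crop(240,100,330,180,7,"pics/s8.png")
E
```

```text
t: 10.6
ee_pos: [0.4701, -0.1998, 0.0793]
tcp_rot: [-90.0, -0.1, -14.3]
force: [-0.2, -0.3, 0.4]
width: 0.0299
10.6 [ 0.4701 -0.1998  0.0793] [-89.99  -0.1  -14.26] F [-0.2 -0.3  0.4] w 0.0299 q [  6.  35.  16. 127. -26.  21.  29.]
  shift [-0.3 16.4  0.2] turn [-0.   -0.02  0.03]
  shift [-0.3 16.4  0.2] turn [-0.   -0.02  0.03]
  shift [-0.3 16.4  0.2] turn [-0.   -0.02  0.03]
```

View pics/s8.png

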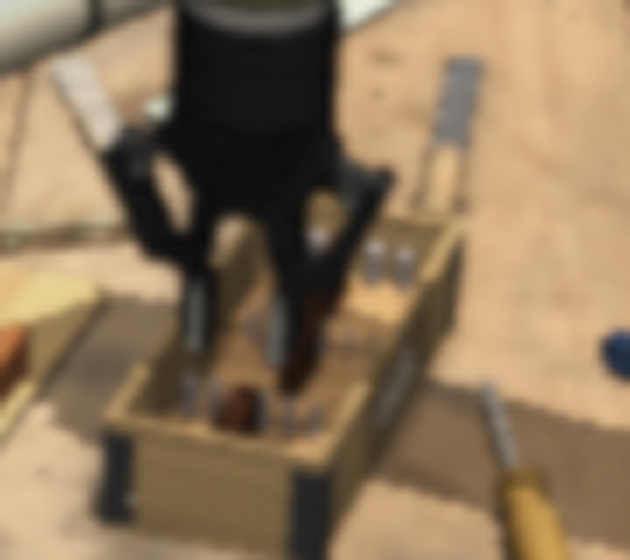

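```bash
python3 -m jog '[[0.35,[0,16,0],[0,0,0]],[0.35,[0,16,0],[0,0,0]],[0.35,[-0.5,13,0],[0,0,0]],[0.35,[0,4,0],[0,0,0]],[0.35,[0,0,0],[0,0,0]]]'; python3 -m jog '[[0,[0,0,0],[0,0,0]],[0,[0,0,0],[0,0,0]],[0,[0,0,0],[0,0,0]],[0,[0,0,0],[0,0,0]]]' 60; python3 -c "
from h import *
st();a=C('side');a.crop(240,100,330,180,7,'pics/s9.png')"
```

```text
t: 11.15
ee_pos: [0.4696, -0.1998, 0.03]
tcp_rot: [-90.0, -0.1, -14.3]
force: [-0.5, -0.1, 0.5]
width: 0.0301
t: 11.55
ee_pos: [0.47, -0.1999, 0.0307]
tcp_rot: [-90.0, -0.2, -14.3]
force: [-0.5, -0.5, 7.6]
width: 0.013
11.55 [ 0.47   -0.1999  0.0307] [-90.    -0.17 -14.25] F [-0.5 -0.5  7.6] w 0.013 q [  9.  39.  11. 128. -29.  14.  31.]
```

View pics/s9.png

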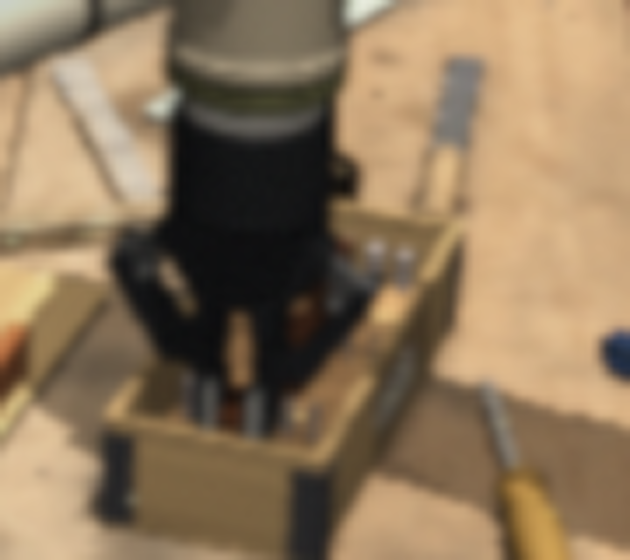

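```bash
python3 -m jog '[[0,[0,-10,0],[0,0,0]],[0,[0,-25,0],[0,0,0]],[0,[0,-30,0],[0,0,0]],[0,[0,-30,0],[0,0,0]],[0,[0,-15,0],[0,0,0]]]'; python3 -c "
from h import *
st();plan((0.4465,0.1028,0.12),(-90,0,8.85),10)"
```

```text
t: 12.1
ee_pos: [0.4697, -0.1999, 0.1427]
tcp_rot: [-90.0, -0.2, -14.3]
force: [0.6, -0.1, -1.9]
width: 0.0129
12.1 [ 0.4697 -0.1999  0.1427] [-89.99  -0.24 -14.27] F [ 0.6 -0.1 -1.9] w 0.0129 q [  1.  29.  22. 125. -22.  29.  26.]
  shift [-9.7  2.2 28.8] turn [ 0.   -2.31  0.02]
  shift [-8.6  2.2 29.1] turn [ 0.   -2.31  0.02]
  shift [-7.4  2.2 29.5] turn [ 0.   -2.31  0.02]
  shift [-6.2  2.3 29.7] turn [ 0.   -2.31  0.02]
  shift [-5.   2.3 30. ] turn [ 0.   -2.31  0.02]
  shift [-3.8  2.3 30.1] turn [ 0.   -2.31  0.02]
  shift [-2.5  2.3 30.3] turn [ 0.   -2.31  0.02]
  shift [-1.3  2.3 30.3] turn [ 0.   -2.31  0.02]
  shift [-0.1  2.3 30.4] turn [ 0.   -2.31  0.02]
  shift [ 1.1  2.3 30.3] turn [ 0.   -2.31  0.02]
```

```bash
python3 -m jog '[[0,[-9.7,0,28.8],[0,-2.3,0]],[0,[-8.6,0,29],[0,-2.3,0]],[0,[-7.4,0,29.5],[0,-2.3,0]],[0,[-6.2,0,29.7],[0,-2.3,0]],[0,[-5,0,30],[0,-2.3,0]]]'; python3 -m jog '[[0,[-3.8,0,30],[0,-2.3,0]],[0,[-2.5,2,30],[0,-2.3,0]],[0,[-1.3,2,30],[0,-2.3,0]],[0,[0,5,30],[0,-2.3,0]],[0,[1,5,30],[0,-2.3,0]]]';python3 -m jog '[[0,[0,5,0],[0,0,0]],[0,[0,0,0],[0,0,0]]]'; python3 -c "
from h import *
st();plan((0.4465,0.1028,0.06),(-90,0,8.85),3)
a=C('side');a.crop(180,180,320,300,5,'pics/s10.png');b=C('top');b.crop(180,130,300,260,5,'pics/t10.png')"
```

```text
t: 12.6
ee_pos: [0.4573, -0.0472, 0.1406]
tcp_rot: [-90.0, -0.1, -2.7]
force: [-0.4, 1.2, -0.4]
width: 0.0128
t: 13.1
ee_pos: [0.446, 0.1028, 0.1264]
tcp_rot: [-90.0, -0.1, 8.8]
force: [1.5, 0.3, -1.8]
width: 0.0129
t: 13.3
ee_pos: [0.4458, 0.102, 0.1208]
tcp_rot: [-90.0, -0.1, 8.8]
force: [-1.2, -0.3, -1.6]
width: 0.0129
13.3 [0.4458 0.102  0.1208] [-9.004e+01 -6.000e-02  8.830e+00] F [-1.2 -0.3 -1.6] w 0.0129 q [-32.  28.  17. 133. -22.  22.  12.]
  shift [ 0.3 20.3  0.2] turn [ 0.01 -0.01  0.02]
  shift [ 0.3 20.3  0.2] turn [ 0.01 -0.01  0.02]
  shift [ 0.3 20.3  0.2] turn [ 0.01 -0.01  0.02]
```

View pics/s10.png

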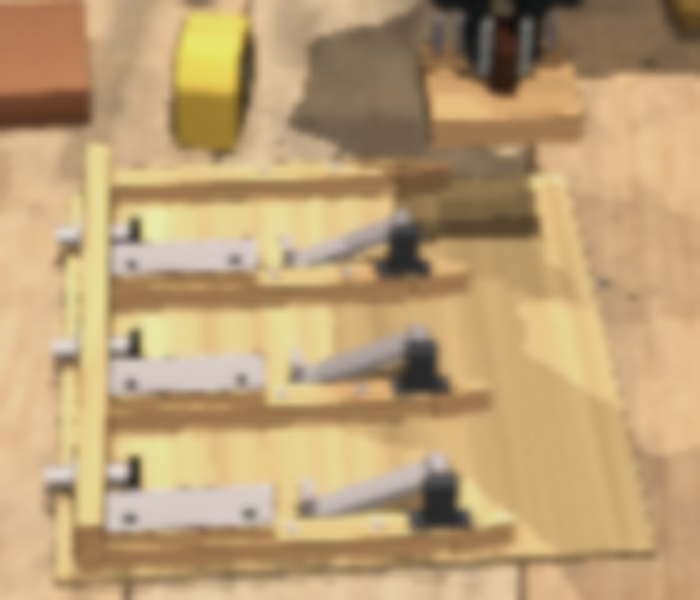

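```bash
python3 - <<'E'
from h import *
a=C("","side0.npz")
p=np.array([(430,145),(582,138),(578,92)])/5+[180,180]-.4
print(a.plane(p[:2],0.095).round(4))
R=Ro.from_euler('z',8.83,degrees=True)
c=np.array([.4458,.102,.0951])
X=c+R.apply([[.04,.035,0],[-.04,.035,0],[-.04,.035,.02]]); print(X.round(4)); print(((a.proj(X)-[180,180]+.4)*5).round(0))
E
```

```text
[[0.4804 0.1394 0.095 ]
 [0.4006 0.1256 0.095 ]]
[[0.48   0.1427 0.0951]
 [0.4009 0.1304 0.0951]
 [0.4009 0.1304 0.1151]]
[[431. 149.]
 [581. 143.]
 [584. 113.]]
```

```bash
python3 -m jog '[[0,[0.5,15,1.5],[0,0,0]],[0,[0.3,25,1.5],[0,0,0]],[0,[0,25,0],[0,0,0]],[0,[0,12,0],[0,0,0]],[0,[0,0,0],[0,0,0]]]'; python3 -c "
from h import *
st();plan((0.4462,0.105,0.035),(-90,0,8.85),1)
a=C('side');a.crop(180,180,320,300,5,'pics/s11.png');b=C('top');b.crop(180,130,300,260,5,'pics/t10.png')"
```

```text
t: 13.9
ee_pos: [0.4464, 0.1031, 0.0429]
tcp_rot: [-90.1, 0.0, 8.6]
force: [0.7, 0.6, -1.4]
width: 0.013
13.9 [0.4464 0.1031 0.0429] [-9.007e+01  3.000e-02  8.590e+00] F [ 0.7  0.6 -1.4] w 0.013 q [-25.  37.   8. 135. -27.  10.  16.]
  shift [0.1 7.9 2. ] turn [ 0.07 -0.26 -0.03]
```

View pics/s11.png

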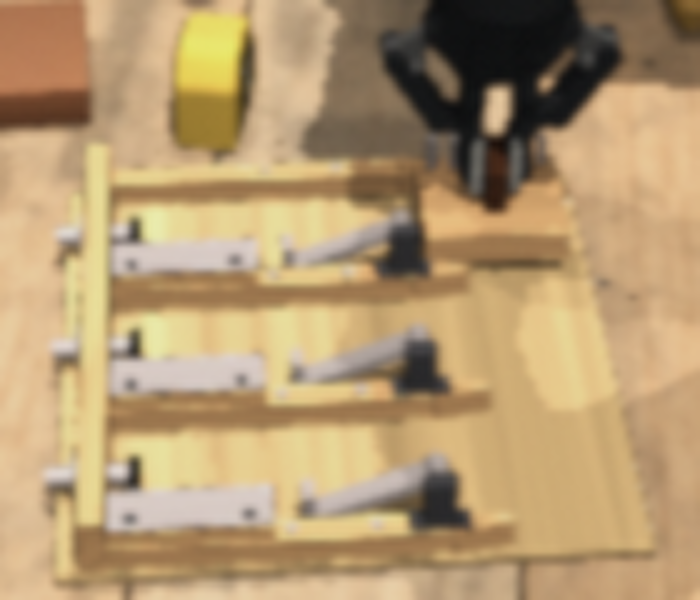

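View pics/t10.png

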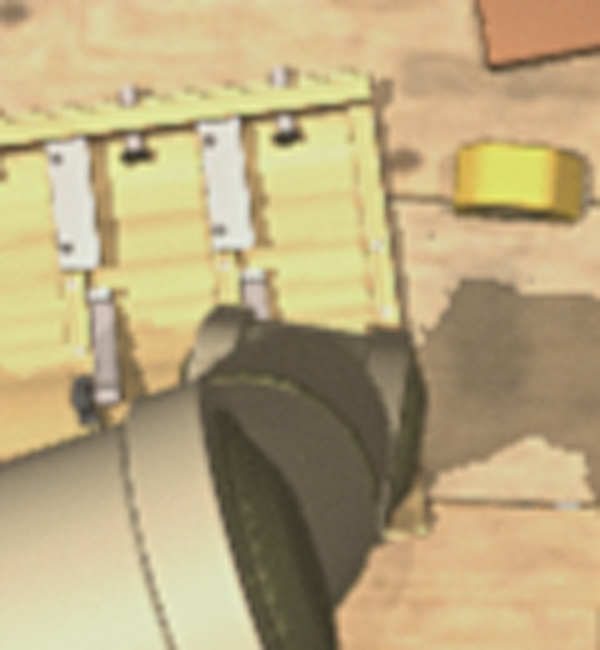

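```bash
python3 -m jog '[[0,[0,2,1],[0,-0.1,0]],[0,[0,2,1],[0,-0.1,0]],[0,[0,2,0],[0,0,0]],[0,[0,0,0],[0,0,0]]]'; python3 -c "
from h import *
st();print(arm.read_state()['qpos'])"
```

```text
t: 14.4
ee_pos: [0.4465, 0.1067, 0.0379]
tcp_rot: [-90.0, -0.1, 9.0]
force: [0.6, -0.1, -1.6]
width: 0.013
14.4 [0.4465 0.1067 0.0379] [-90.03  -0.11   8.96] F [ 0.6 -0.1 -1.6] w 0.013 q [-25.  37.   7. 135. -27.   9.  16.]
[-25.41843498  37.17927019   7.03441239 134.73501618 -27.2259669
   9.19706739  16.07654503]
```

```bash
python3 -m jog '[[0,[0,2,-1],[0,0,0]],[0,[0,1.5,0],[0,0,0]],[0,[0,0,0],[0,0,0]]]'; python3 -m jog '[[0,[0,1,0],[0,0,0]],[0,[0,0,0],[0,0,0]]]'; python3 -c "
from h import *
st();print(arm.read_state()['qpos'])
a=C('side');a.crop(180,180,320,300,5,'pics/s12.png')"
```

```text
t: 14.7
ee_pos: [0.4465, 0.1055, 0.0341]
tcp_rot: [-90.0, -0.1, 8.9]
force: [0.1, -1.3, -1.0]
width: 0.0125
t: 14.9
ee_pos: [0.4466, 0.1055, 0.0337]
tcp_rot: [-90.0, -0.1, 8.9]
force: [-0.7, -0.7, 7.2]
width: 0.0126
14.9 [0.4466 0.1055 0.0337] [-90.02  -0.12   8.93] F [-0.7 -0.7  7.2] w 0.0126 q [-25.  38.   7. 135. -27.   9.  16.]
[-24.89374903  37.65176474   6.50964498 134.82774812 -27.47563956
   8.53824087  16.40772551]
```

View pics/s12.png

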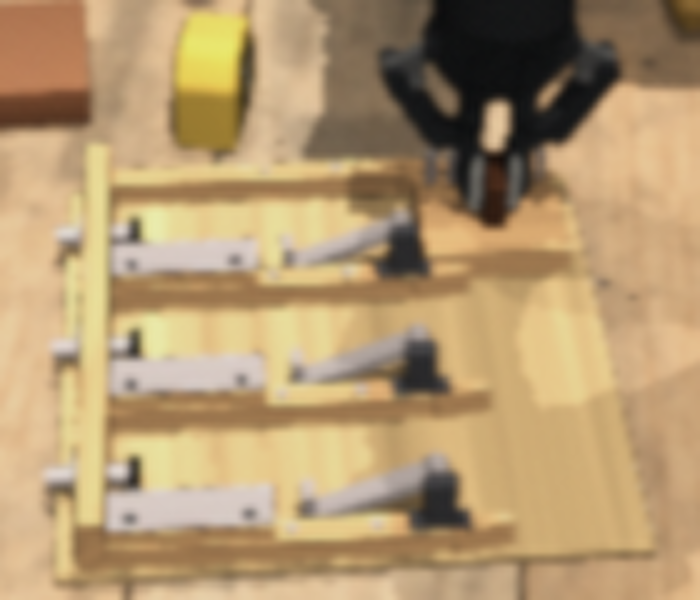

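```bash
python3 -m jog '[[0,[4,-0.7,0],[0,0,0]],[0,[8,0,0],[0,0,0]],[0,[8,0,0],[0,0,0]],[0,[8,0,0],[0,0,0]],[0,[8,0,0],[0,0,0]]]'; python3 -m jog '[[0,[8,0,0],[0,0,0]],[0,[8,0,0],[0,0,0]],[0,[8,0,0],[0,0,0]],[0,[8,0,0],[0,0,0]],[0,[8,0,0],[0,0,0]]]'; python3 -c "
from h import *
st();print(arm.read_state()['qpos'])
a=C('side');a.crop(180,180,320,300,5,'pics/s13.png')"
```

```text
t: 15.45
ee_pos: [0.4831, 0.1114, 0.034]
tcp_rot: [-90.0, -0.1, 8.9]
force: [-0.0, 0.1, -2.3]
width: 0.0129
t: 15.95
ee_pos: [0.5223, 0.1175, 0.0341]
tcp_rot: [-90.0, -0.1, 8.9]
force: [-0.4, -0.8, -1.5]
width: 0.0132
15.95 [0.5223 0.1175 0.0341] [-90.04  -0.1    8.94] F [-0.4 -0.8 -1.5] w 0.0132 q [-27.  40.  11. 125. -25.  17.  16.]
[-26.50665972  39.87157156  11.40835417 125.14296379 -25.46581516
  17.0291145   15.71305522]
```

View pics/s13.png

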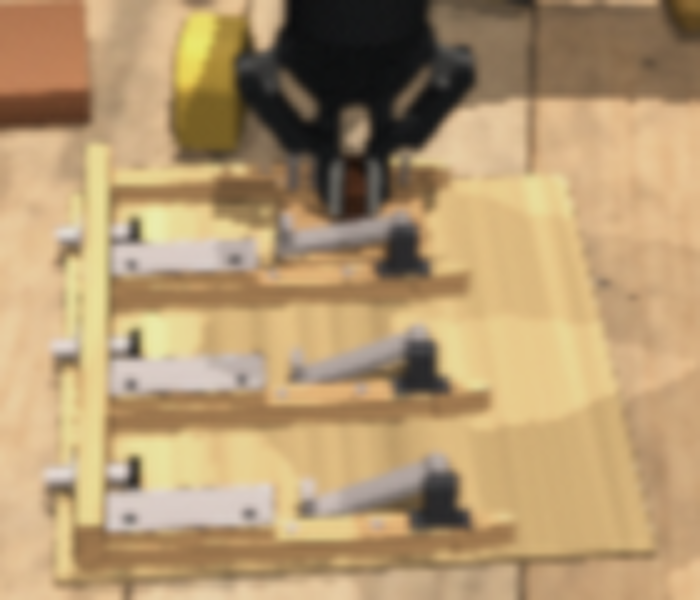

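```bash
python3 -m jog '[[0,[8,0,0],[0,0,0]],[0,[8,0,0],[0,0,0]],[0,[8,0,0],[0,0,0]],[0,[8,0,0],[0,0,0]],[0,[8,0,0],[0,0,0]]]'; python3 -m jog '[[0,[8,0.3,0],[0,0,0]],[0,[8,0,0],[0,0,0]],[0,[8,0,0],[0,0,0]],[0,[6,0,0],[0,0,0]],[0,[6,0,0],[0,0,0]]]'; python3 -m jog '[[0,[3,0,0],[0,0,0]],[0,[3,0,0],[0,0,0]],[0,[3,0,0],[0,0,0]]]'; python3 -c "
from h import *
st();R,p,s=tool();print(Ro.from_euler('z',-8.85,degrees=True).apply(p-[.4857,.202,0]))
a=C('side');a.crop(180,180,320,300,5,'pics/s14.png')"
```

```text
t: 16.5
ee_pos: [0.5619, 0.1237, 0.0342]
tcp_rot: [-90.0, -0.1, 8.9]
force: [0.3, 0.5, -1.8]
width: 0.0132
t: 17.0
ee_pos: [0.5972, 0.1293, 0.0339]
tcp_rot: [-90.0, -0.1, 8.9]
force: [-0.5, -0.4, -0.9]
width: 0.0128
t: 17.3
ee_pos: [0.6048, 0.1304, 0.0339]
tcp_rot: [-90.0, 0.0, 8.9]
force: [-3.3, -0.3, 0.9]
width: 0.0131
17.3 [0.6048 0.1304 0.0339] [-9.003e+01  1.000e-02  8.940e+00] F [-3.3 -0.3  0.9] w 0.0131 q [-27.  43.  15. 114. -24.  25.  14.]
[ 0.10663506 -0.08902037  0.0339127 ]
```

View pics/s14.png

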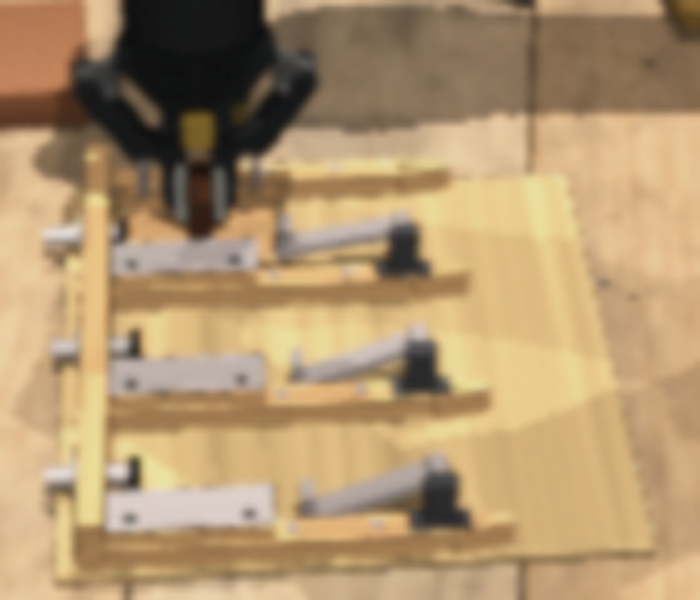

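```bash
python3 -m jog '[[0,[3,0,0],[0,0,0]],[0,[3,0,0],[0,0,0]],[0,[2,0,0],[0,0,0]],[0,[0,0,0],[0,0,0]]]'; python3 -m jog '[[0,[2,0,0],[0,0,0]],[0,[1,0,0],[0,0,0]],[0,[0,0,0],[0,0,0]]]'; python3 -c "
from h import *
st();R,p,s=tool();print(Ro.from_euler('z',-8.85,degrees=True).apply(p-[.4857,.202,0]))
a=C('side');a.crop(180,180,320,300,5,'pics/s15.png')"
```

```text
t: 17.75
ee_pos: [0.6131, 0.1317, 0.0339]
tcp_rot: [-90.0, -0.0, 8.9]
force: [-4.4, -0.9, 0.6]
width: 0.0128
t: 18.05
ee_pos: [0.6138, 0.1318, 0.0339]
tcp_rot: [-90.0, 0.2, 8.9]
force: [-10.7, -2.6, 6.9]
width: 0.0129
18.05 [0.6138 0.1318 0.0339] [-90.01   0.21   8.94] F [-10.7  -2.6   6.9] w 0.0129 q [-27.  44.  15. 113. -24.  27.  14.]
[ 0.11576707 -0.08904622  0.03393028]
```

View pics/s15.png

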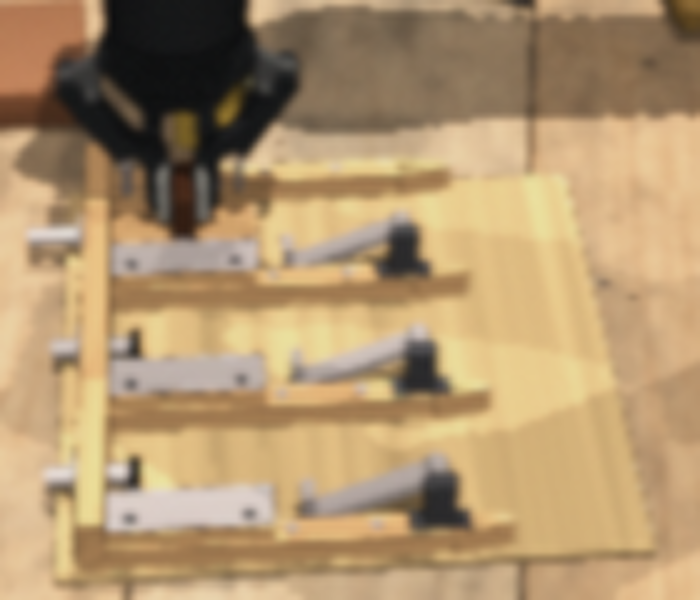

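```bash
python3 -m jog '[[0,[-4,0,0],[0,0,0]],[0,[-4,0,0],[0,0,0]],[0.35,[0,0,0],[0,0,0]],[0.35,[0,0,0],[0,0,0]],[0.35,[0,0,0],[0,0,0]]]'; python3 -m jog '[[0.35,[0,-15,0],[0,0,0]],[0.35,[0,-40,0],[0,0,0]],[0.35,[0,-40,0],[0,0,0]],[0.35,[0,-40,0],[0,0,0]],[0.35,[0,0,-40],[0,0,0]]]'; python3 -c "
from h import *
st();plan((0.50,-0.05,0.2),(-90,0,-5),5)
a=C('side');a.crop(180,180,320,300,5,'pics/s16.png')"
```

```text
t: 18.6
ee_pos: [0.6095, 0.1311, 0.0342]
tcp_rot: [-90.0, -0.2, 8.9]
force: [-1.0, -0.9, -0.4]
width: 0.0304
t: 19.1
ee_pos: [0.6178, 0.0982, 0.1753]
tcp_rot: [-89.8, -0.7, 9.4]
force: [0.3, 0.4, -0.7]
width: 0.0301
19.1 [0.6178 0.0982 0.1753] [-89.82  -0.69   9.44] F [ 0.3  0.4 -0.7] w 0.0301 q [-29.  32.  22. 110. -18.  41.  13.]
  shift [-28.   -5.4 -25.3] turn [-0.05  2.89  0.13]
  shift [-26.7  -5.3 -26.7] turn [-0.05  2.89  0.13]
  shift [-25.4  -5.2 -28.1] turn [-0.05  2.89  0.13]
  shift [-23.9  -5.1 -29.3] turn [-0.05  2.89  0.13]
  shift [-22.4  -5.  -30.5] turn [-0.05  2.89  0.13]
```

View pics/s16.png

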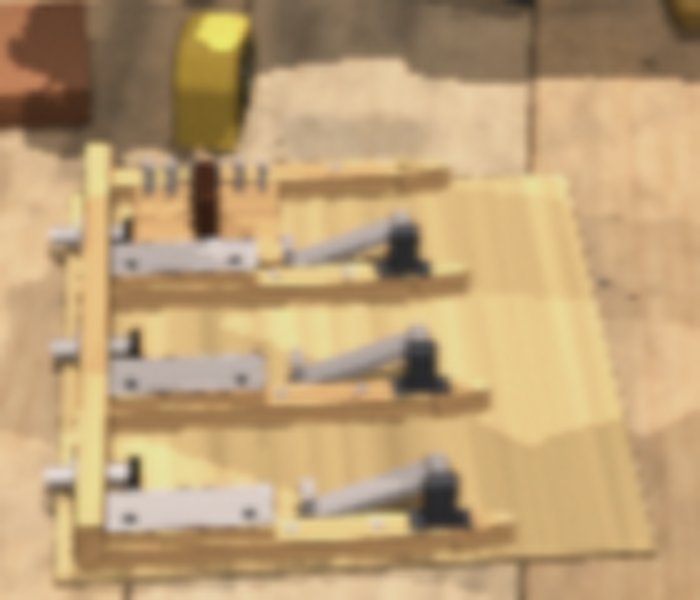

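```bash
python3 - <<'E'
from h import *
b=C("top");a=C("side");bars(b,a)
b.crop(310,110,440,270,4,"pics/t17.png")
plan((0.4414,-0.2735,0.11),(-90,0,-13.5),9)
E
```

```text
top [374.3 225.5] 51 [ 0.4415 -0.2727] -10.4
top [401.9 231.2] 53 [ 0.4269 -0.3526] -13.7
side [284.6 144.4] 98 [ 0.4345 -0.2879] -9.5
side [239.2 153.6] 37 [ 0.5835 -0.208 ] -4.7
  shift [-25.3   6.7 -36.8] turn [0.   2.47 0.04]
  shift [-23.7   6.8 -37.9] turn [0.   2.47 0.04]
  shift [-22.1   6.8 -38.9] turn [0.   2.47 0.04]
  shift [-20.4   6.8 -39.8] turn [0.   2.47 0.04]
  shift [-18.6   6.8 -40.6] turn [0.   2.47 0.04]
  shift [-16.8   6.8 -41.4] turn [0.   2.47 0.04]
  shift [-15.    6.8 -42.1] turn [0.   2.47 0.04]
  shift [-13.2   6.8 -42.7] turn [0.   2.47 0.04]
  shift [-11.4   6.8 -43.2] turn [0.   2.47 0.04]
```

View pics/t17.png

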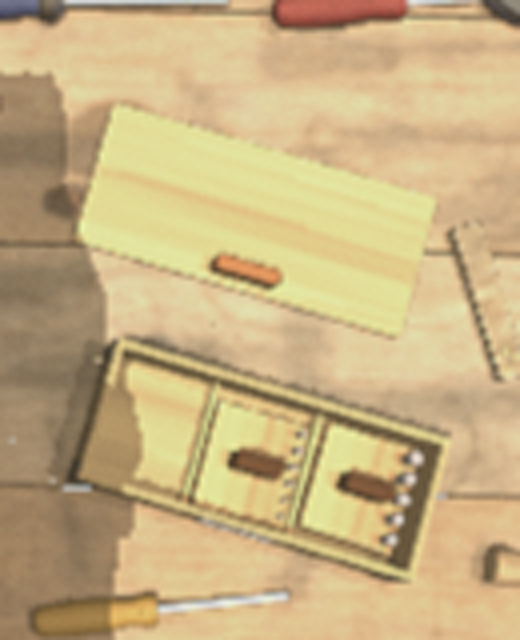

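```bash
python3 -m jog '[[0.35,[-25,4,-37],[0,2.5,0]],[0.35,[-24,4,-38],[0,2.5,0]],[0.35,[-22,4,-39],[0,2.5,0]],[0.35,[-20,4,-40],[0,2.5,0]],[0.35,[-19,4,-41],[0,2.5,0]]]'; python3 -m jog '[[0.35,[-17,4,-41],[0,2.5,0]],[0.35,[-15,4,-42],[0,2.5,0]],[0.35,[-13,4,-40],[0,2.5,0]],[0.35,[-11,4,-25],[0,2.5,0]],[0.35,[0,10,0],[0,0,0]]]';python3 -m jog '[[0.35,[0,0,0],[0,0,0]]]'; python3 -c "
from h import *
st();plan((0.4418,-0.2745,0.07),(-90,0,-13.5),3)"
```

```text
t: 19.75
ee_pos: [0.518, -0.1117, 0.1493]
tcp_rot: [-90.0, -0.2, -3.6]
force: [1.0, 0.2, -0.3]
width: 0.0304
t: 20.25
ee_pos: [0.4435, -0.2546, 0.1237]
tcp_rot: [-90.1, -0.2, -14.0]
force: [0.0, 0.2, -0.4]
width: 0.0297
t: 20.35
ee_pos: [0.4449, -0.2508, 0.1223]
tcp_rot: [-90.0, -0.1, -13.6]
force: [0.8, 0.7, -0.4]
width: 0.0298
20.35 [ 0.4449 -0.2508  0.1223] [-8.996e+01 -7.000e-02 -1.359e+01] F [ 0.8  0.7 -0.4] w 0.0298 q [  8.  31.  21. 126. -24.  27.  35.]
  shift [ 0.8 17.4 -7.9] turn [-0.01 -0.03  0.02]
  shift [ 0.8 17.4 -7.9] turn [-0.01 -0.03  0.02]
  shift [ 0.8 17.4 -7.9] turn [-0.01 -0.03  0.02]
```

```bash
python3 -m jog '[[0.35,[0.8,14,-8],[0,0,0]],[0.35,[0.8,14,-8],[0,0,0]],[0.35,[0.8,14,-7.5],[0,0,0]],[0.35,[0,0,0],[0,0,0]],[0.35,[0,0,0],[0,0,0]]]'; python3 -c "
from h import *
st();plan((0.4418,-0.2745,0.0305),(-90,0,-13.5),3)
a=C('side');a.crop(240,100,330,180,7,'pics/s18.png')"
```

```text
t: 20.85
ee_pos: [0.4426, -0.2732, 0.081]
tcp_rot: [-90.0, -0.1, -13.5]
force: [-0.4, 0.3, -0.2]
width: 0.03
20.85 [ 0.4426 -0.2732  0.081 ] [-89.95  -0.09 -13.46] F [-0.4  0.3 -0.2] w 0.03 q [ 14.  35.  17. 126. -27.  22.  39.]
  shift [-0.2 16.8 -0.5] turn [-0.02  0.01  0.03]
  shift [-0.2 16.8 -0.5] turn [-0.02  0.01  0.03]
  shift [-0.2 16.8 -0.5] turn [-0.02  0.01  0.03]
```

View pics/s18.png

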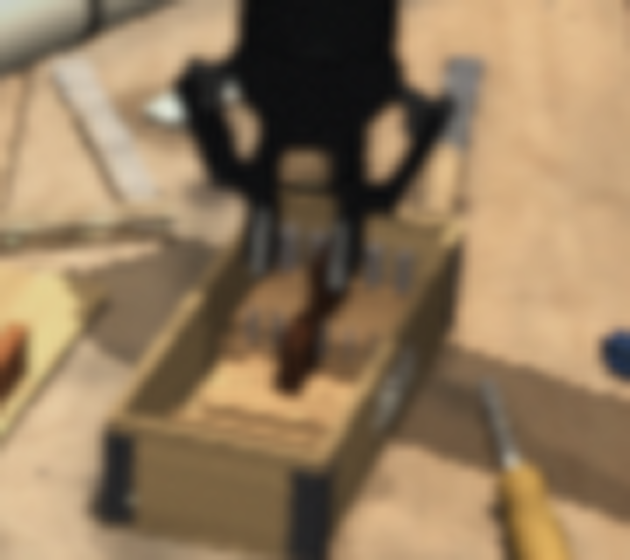

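```bash
python3 -m jog '[[0.35,[0,17,-0.5],[0,0,0]],[0.35,[-0.5,17,-0.5],[0,0,0]],[0.35,[0,13,-0.5],[0,0,0]],[0.35,[0,3.5,0],[0,0,0]],[0.35,[0,0,0],[0,0,0]]]'; python3 -m jog '[[0,[0,0,0],[0,0,0]],[0,[0,0,0],[0,0,0]],[0,[0,0,0],[0,0,0]],[0,[0,0,0],[0,0,0]]]' 60; python3 -m jog '[[0,[0,-10,0],[0,0,0]],[0,[0,-25,0],[0,0,0]],[0,[0,-30,0],[0,0,0]],[0,[0,-30,0],[0,0,0]],[0,[0,-10,0],[0,0,0]]]'; python3 -c "
from h import *
st();plan((0.4322,0.1945,0.12),(-90,0,8.9),13)
a=C('side');a.crop(240,80,330,180,6,'pics/s19.png')"
```

```text
t: 21.4
ee_pos: [0.4411, -0.2755, 0.0303]
tcp_rot: [-90.0, -0.1, -13.5]
force: [0.3, -0.3, 1.4]
width: 0.0297
t: 21.8
ee_pos: [0.4414, -0.2759, 0.031]
tcp_rot: [-90.0, -0.2, -13.6]
force: [-0.4, 0.7, 6.7]
width: 0.0127
t: 22.3
ee_pos: [0.4415, -0.2761, 0.1382]
tcp_rot: [-90.0, -0.3, -13.6]
force: [0.8, -0.3, -1.7]
width: 0.0127
22.3 [ 0.4415 -0.2761  0.1382] [-90.03  -0.29 -13.57] F [ 0.8 -0.3 -1.7] w 0.0127 q [ 10.  30.  23. 124. -23.  29.  37.]
  shift [-9.2  1.3 35. ] turn [ 0.01 -1.73  0.02]
  shift [-8.1  1.3 35.3] turn [ 0.01 -1.73  0.02]
  shift [-7.1  1.4 35.5] turn [ 0.01 -1.73  0.02]
  shift [-6.   1.4 35.7] turn [ 0.01 -1.73  0.02]
  shift [-4.9  1.4 35.9] turn [ 0.01 -1.73  0.02]
  shift [-3.8  1.4 36. ] turn [ 0.01 -1.73  0.02]
  shift [-2.7  1.4 36.1] turn [ 0.01 -1.73  0.02]
  shift [-1.6  1.4 36.2] turn [ 0.01 -1.73  0.02]
  shift [-0.6  1.4 36.2] turn [ 0.01 -1.73  0.02]
  shift [ 0.5  1.4 36.2] turn [ 0.01 -1.73  0.02]
  shift [ 1.6  1.4 36.2] turn [ 0.01 -1.73  0.02]
  shift [ 2.7  1.4 36.1] turn [ 0.01 -1.73  0.02]
  shift [ 3.8  1.4 36. ] turn [ 0.01 -1.73  0.02]
```

View pics/s19.png

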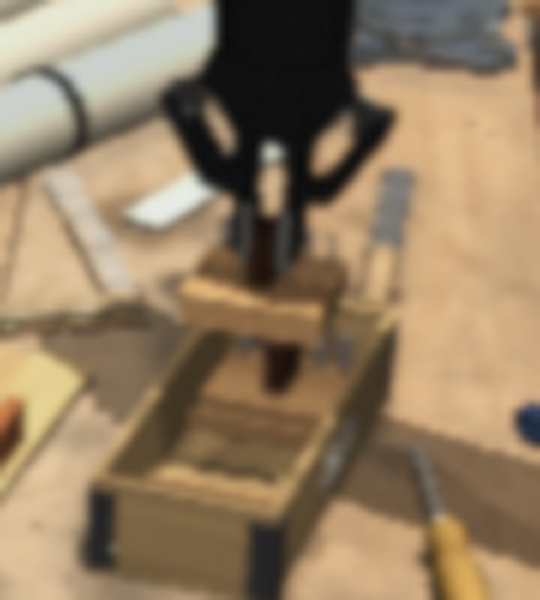

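```bash
python3 -m jog '[[0,[-6,0,30],[0,-1.7,0]],[0,[-5,0,35],[0,-1.7,0]],[0,[-4,0,36],[0,-1.7,0]],[0,[-3,0,36],[0,-1.7,0]],[0,[-2,0,36],[0,-1.7,0]]]'; python3 -m jog '[[0,[-3,0,36],[0,-1.7,0]],[0,[-3,0,36],[0,-1.7,0]],[0,[-3,0,36],[0,-1.7,0]],[0,[-2,0,36],[0,-1.7,0]],[0,[-1,0,36],[0,-1.7,0]]]'; python3 -c "
from h import *
st();plan((0.4322,0.1945,0.10),(-90,0,8.9),4)"
```

```text
t: 22.85
ee_pos: [0.4508, -0.1002, 0.1346]
tcp_rot: [-90.0, -0.0, -5.0]
force: [0.6, 0.2, -2.6]
width: 0.013
t: 23.35
ee_pos: [0.4438, 0.08, 0.1345]
tcp_rot: [-90.0, -0.0, 3.5]
force: [0.5, 0.9, -2.2]
width: 0.0131
23.35 [0.4438 0.08   0.1345] [-9.005e+01 -4.000e-02  3.520e+00] F [ 0.5  0.9 -2.2] w 0.0131 q [-33.  27.  22. 133. -24.  24.  12.]
  shift [-1.1  8.6 28.8] turn [ 0.01 -1.34  0.01]
  shift [-0.5  8.6 28.8] turn [ 0.01 -1.34  0.01]
  shift [ 0.2  8.6 28.8] turn [ 0.01 -1.34  0.01]
  shift [ 0.9  8.6 28.8] turn [ 0.01 -1.34  0.01]
```

```bash
python3 -m jog '[[0,[-1,2,29],[0,-1.35,0]],[0,[-0.5,4,29],[0,-1.35,0]],[0,[0.2,10,29],[0,-1.35,0]],[0,[1,15,27],[0,-1.35,0]],[0,[0,0,0],[0,0,0]]]';  python3 -m jog '[[0,[0,0,0],[0,0,0]],[0,[0,0,0],[0,0,0]]]'; python3 - <<'E'
from h import *
st();plan((0.4322,0.1945,0.10),(-90,0,8.9),1)
a=C('side');a.crop(180,180,320,300,5,'pics/s20.png')
R,p,s=tool(); c=p-[0,0,.0257]
X=c+Ro.from_euler('z',s['tcp_rot'][2],degrees=True).apply([[.04,.035,0],[-.04,.035,0],[-.04,.035,.02]]); print(X.round(4)); print(((a.proj(X)-[180,180]+.4)*5).round(0))
E
```

```text
t: 23.85
ee_pos: [0.432, 0.1955, 0.102]
tcp_rot: [-90.0, 0.1, 9.2]
force: [-1.1, -0.6, -1.0]
width: 0.0128
t: 24.05
ee_pos: [0.4333, 0.191, 0.104]
tcp_rot: [-90.1, -0.1, 8.8]
force: [0.1, -0.1, -2.5]
width: 0.0128
24.05 [0.4333 0.191  0.104 ] [-9.008e+01 -6.000e-02  8.770e+00] F [ 0.1 -0.1 -2.5] w 0.0128 q [-44.  31.  19. 131. -27.  21.   6.]
  shift [-0.6  4.   3.6] turn [ 0.08 -0.13  0.06]
[[0.4678 0.2316 0.0785]
 [0.3887 0.2195 0.0785]
 [0.3887 0.2195 0.0985]]
[[445. 284.]
 [604. 278.]
 [608. 247.]]
```

View pics/s20.png

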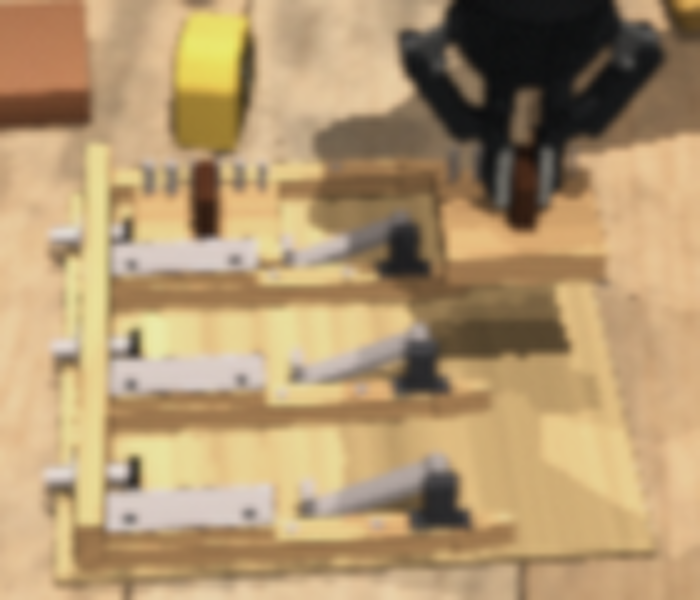

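```bash
python3 -m jog '[[0,[-0.7,15,3.5],[0,-0.1,0]],[0,[0,20,0],[0,0,0]],[0,[0,20,0],[0,0,0]],[0,[0,8,0],[0,0,0]],[0,[0,0,0],[0,0,0]]]';  python3 -m jog '[[0,[0,0,0],[0,0,0]],[0,[0,0,0],[0,0,0]]]'; python3 - <<'E'
from h import *
st();plan((0.4322,0.1943,0.0337),(-90,0,8.9),1)
print(arm.read_state()['qpos'])
E
```

```text
t: 24.6
ee_pos: [0.4323, 0.1944, 0.0407]
tcp_rot: [-90.1, -0.0, 8.8]
force: [0.3, 0.9, -2.2]
width: 0.0129
t: 24.8
ee_pos: [0.4328, 0.1954, 0.042]
tcp_rot: [-90.0, -0.2, 8.9]
force: [0.2, 0.6, -1.1]
width: 0.0129
24.8 [0.4328 0.1954 0.042 ] [-90.02  -0.16   8.92] F [ 0.2  0.6 -1.1] w 0.0129 q [-38.  37.  10. 133. -31.  12.  10.]
  shift [-0.8  8.3 -1. ] turn [0.02 0.02 0.16]
[-38.27068004  37.29524399  10.29178967 132.78514735 -31.21841037
  11.90850055   9.52350266]
```

```bash
python3 -m jog '[[0,[-0.5,3,-1],[0,0,0.1]],[0,[0,3,0],[0,0,0]],[0,[0,1.5,0],[0,0,0]],[0,[0,1,0],[0,0,0]],[0,[0,0,0],[0,0,0]]]';  python3 - <<'E'
from h import *
st()
a=C('side');a.crop(180,180,320,300,5,'pics/s21.png')
E
```

```text
t: 25.3
ee_pos: [0.4321, 0.1944, 0.034]
tcp_rot: [-90.0, -0.1, 8.9]
force: [-3.4, -0.4, 24.4]
width: 0.0126
25.3 [0.4321 0.1944 0.034 ] [-8.997e+01 -6.000e-02  8.930e+00] F [-3.4 -0.4 24.4] w 0.0126 q [-37.  38.   9. 133. -32.  11.  10.]
```

View pics/s21.png

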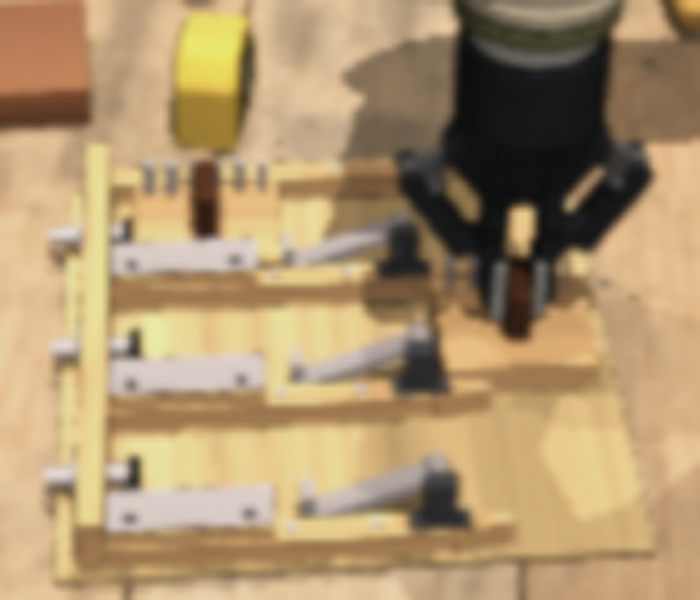

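```bash
python3 -m jog '[[0,[0,-1.2,0],[0,0,0]],[0,[6,-0.3,0],[0,0,0]],[0,[8,0,0],[0,0,0]],[0,[8,0,0],[0,0,0]],[0,[8,0,0],[0,0,0]]]'; python3 -m jog '[[0,[8,0,0],[0,0,0]],[0,[8,0,0],[0,0,0]],[0,[8,0,0],[0,0,0]],[0,[8,0,0],[0,0,0]],[0,[8,0,0],[0,0,0]]]'; python3 -m jog '[[0,[8,0,0],[0,0,0]],[0,[8,0,0],[0,0,0]],[0,[8,0,0],[0,0,0]],[0,[8,0,0],[0,0,0]],[0,[8,0,0],[0,0,0]]]'; python3 - <<'E'
from h import *
st();R,p,s=tool();print(Ro.from_euler('z',-8.85,degrees=True).apply(p-[.4857,.202,0]))
a=C('side');a.crop(180,180,320,300,5,'pics/s22.png')
E
```

```text
t: 25.85
ee_pos: [0.462, 0.199, 0.0341]
tcp_rot: [-90.0, 0.1, 8.9]
force: [-2.6, -0.0, 2.1]
width: 0.0126
t: 26.35
ee_pos: [0.5022, 0.2054, 0.0341]
tcp_rot: [-90.0, -0.0, 8.9]
force: [-1.2, -0.5, 0.1]
width: 0.0128
t: 26.85
ee_pos: [0.5414, 0.2116, 0.0341]
tcp_rot: [-90.0, -0.0, 8.9]
force: [-0.1, -0.2, -0.8]
width: 0.0128
26.85 [0.5414 0.2116 0.0341] [-90.04  -0.     8.95] F [-0.1 -0.2 -0.8] w 0.0128 q [-37.  42.  16. 119. -28.  22.  10.]
[0.0565287  0.00087903 0.0341463 ]
```

View pics/s22.png

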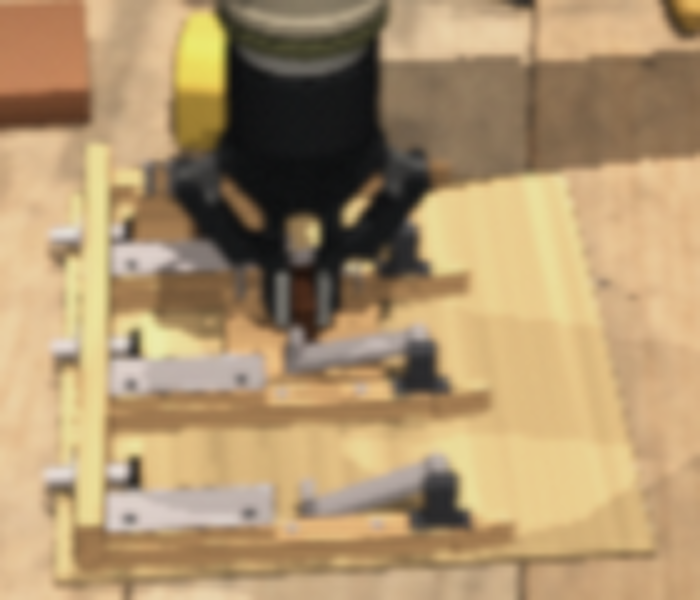

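```bash
python3 -m jog '[[0,[8,0,0],[0,0,0]],[0,[8,0,0],[0,0,0]],[0,[8,0,0],[0,0,0]],[0,[8,0,0],[0,0,0]],[0,[8,0,0],[0,0,0]]]'; python3 -m jog '[[0,[5,0,0],[0,0,0]],[0,[5,0,0],[0,0,0]],[0,[3,0,0],[0,0,0]],[0,[3,0,0],[0,0,0]],[0,[0,0,0],[0,0,0]]]'; python3 -m jog '[[0,[2,0,0],[0,0,0]],[0,[2,0,0],[0,0,0]],[0,[1,0,0],[0,0,0]],[0,[0,0,0],[0,0,0]]]'; python3 - <<'E'
from h import *
st();R,p,s=tool();print(Ro.from_euler('z',-8.85,degrees=True).apply(p-[.4857,.202,0]))
a=C('side');a.crop(180,180,320,300,5,'pics/s23.png')
E
```

```text
t: 27.4
ee_pos: [0.5809, 0.2178, 0.0341]
tcp_rot: [-90.0, 0.0, 8.9]
force: [-0.3, 0.3, 0.1]
width: 0.0126
t: 27.9
ee_pos: [0.5948, 0.2199, 0.0342]
tcp_rot: [-90.0, 0.2, 8.9]
force: [-6.4, -0.6, 5.1]
width: 0.0126
t: 28.3
ee_pos: [0.5987, 0.2205, 0.0342]
tcp_rot: [-90.0, 0.3, 8.9]
force: [-8.5, -1.3, 8.3]
width: 0.013
28.3 [0.5987 0.2205 0.0342] [-90.02   0.27   8.95] F [-8.5 -1.3  8.3] w 0.013 q [-36.  44.  18. 111. -26.  28.   9.]
[0.11449513 0.00084747 0.03424562]
```

View pics/s23.png

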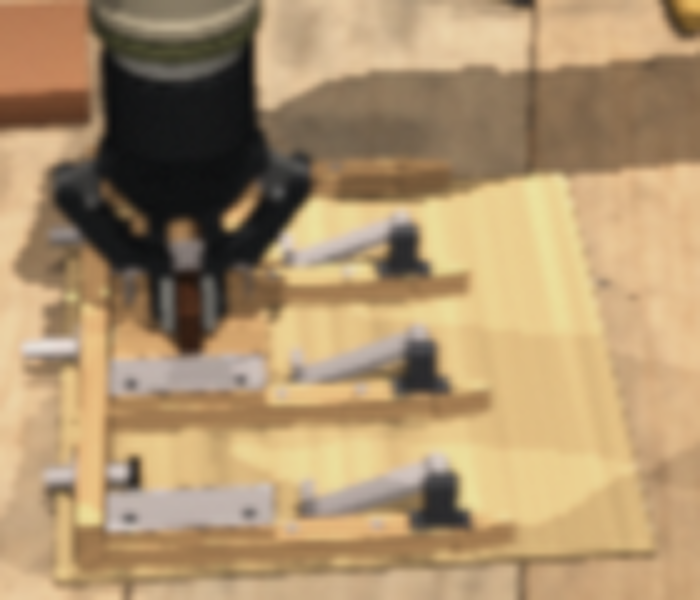

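```bash
python3 -m jog '[[0,[2,0,0],[0,0,0]],[0,[1,0,0],[0,0,0]],[0,[0,0,0],[0,0,0]],[0,[0,0,0],[0,0,0]]]'; python3 -m jog '[[0,[2,0,0],[0,0,0]],[0,[0,0,0],[0,0,0]]]'; python3 - <<'E'
from h import *
st();R,p,s=tool();print(Ro.from_euler('z',-8.85,degrees=True).apply(p-[.4857,.202,0]))
E
```

```text
t: 28.75
ee_pos: [0.6001, 0.2206, 0.0343]
tcp_rot: [-90.0, 0.4, 9.0]
force: [-13.5, -2.4, 12.9]
width: 0.0127
t: 28.95
ee_pos: [0.6002, 0.2206, 0.0343]
tcp_rot: [-90.0, 0.6, 9.0]
force: [-18.0, -3.7, 19.2]
width: 0.0132
28.95 [0.6002 0.2206 0.0343] [-90.     0.65   8.97] F [-18.   -3.7  19.2] w 0.0132 q [-36.  45.  18. 111. -26.  29.   9.]
[0.11596368 0.00079851 0.03427563]
```

```bash
python3 -m jog '[[0,[-5,-0.5,0],[0,0,0]],[0,[-6,0,0],[0,0,0]],[0.35,[0,0,0],[0,0,0]],[0.35,[0,0,0],[0,0,0]],[0.35,[0,0,0],[0,0,0]]]'; python3 -m jog '[[0.35,[0,-15,0],[0,0,0]],[0.35,[0,-40,0],[0,0,0]],[0.35,[0,-40,0],[0,0,0]],[0.35,[0,-40,0],[0,0,0]],[0.35,[0,0,-40],[0,2.5,0]]]'; python3 -m jog '[[0.35,[-10,0,-45],[0,2.5,0]],[0.35,[-10,0,-45],[0,2.5,0]],[0.35,[-10,0,-45],[0,2.5,0]]]'; python3 - <<'E'
from h import *
st()
b=C("top");a=C('side');a.crop(180,180,320,300,5,'pics/s24.png');bars(b,a)
b.crop(310,110,440,270,4,"pics/t24.png")
plan((0.427,-0.3545,0.11),(-90,0,-16.5),9)
E
```

```text
t: 29.45
ee_pos: [0.5958, 0.2201, 0.0348]
tcp_rot: [-90.0, -0.1, 8.9]
force: [-1.9, -0.2, -0.1]
width: 0.03
t: 29.95
ee_pos: [0.6041, 0.187, 0.1758]
tcp_rot: [-89.7, -0.5, 6.9]
force: [2.0, 0.4, -0.8]
width: 0.0299
t: 30.25
ee_pos: [0.5814, 0.0422, 0.1714]
tcp_rot: [-90.0, -0.2, -1.1]
force: [1.0, -0.8, -0.4]
width: 0.03
30.25 [0.5814 0.0422 0.1714] [-90.02  -0.18  -1.15] F [ 1.  -0.8 -0.4] w 0.03 q [-28.  31.  27. 115. -22.  38.  12.]
top [401.7 231.2] 53 [ 0.4269 -0.352 ] -14.9
side [286.7 139.1] 49 [ 0.4277 -0.326 ] -6.9
  shift [-15.8   7.  -43.9] turn [0.02 1.65 0.02]
  shift [-14.5   7.  -44.3] turn [0.02 1.65 0.02]
  shift [-13.2   7.  -44.7] turn [0.02 1.65 0.02]
  shift [-11.9   6.9 -45.1] turn [0.02 1.65 0.02]
  shift [-10.6   6.9 -45.4] turn [0.02 1.65 0.02]
  shift [ -9.3   6.9 -45.7] turn [0.02 1.65 0.02]
  shift [ -8.    6.9 -46. ] turn [0.02 1.65 0.02]
  shift [ -6.7   6.9 -46.2] turn [0.02 1.65 0.02]
  shift [ -5.3   6.9 -46.3] turn [0.02 1.65 0.02]
```

View pics/s24.png

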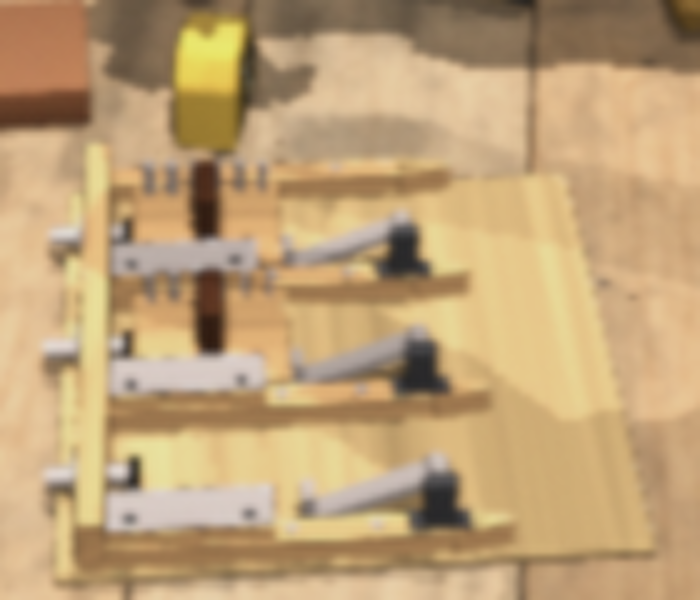

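View pics/t24.png

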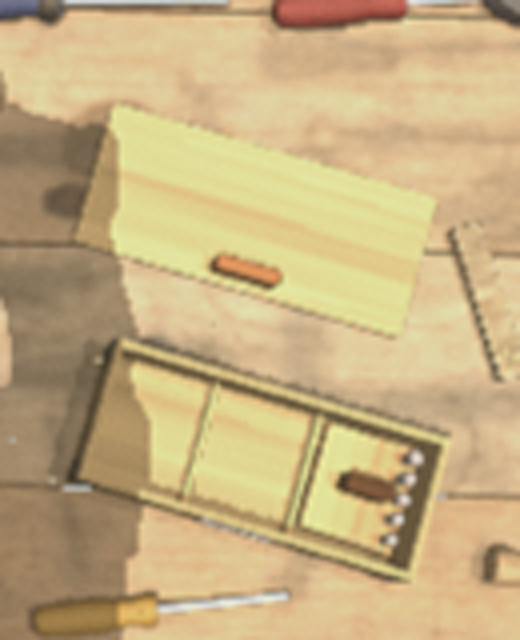

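Two blocks held by their catches; last block (thick drills) unmoved at about (0.427, -0.353).

```bash
python3 -m jog '[[0.35,[-16,4,-44],[0,1.7,0]],[0.35,[-14.5,4,-44],[0,1.7,0]],[0.35,[-13,4,-45],[0,1.7,0]],[0.35,[-12,4,-45],[0,1.7,0]],[0.35,[-11,4,-45],[0,1.7,0]]]'; python3 -m jog '[[0.35,[-9,6,-45],[0,1.7,0]],[0.35,[-8,6,-45],[0,1.7,0]],[0.35,[-7,6,-40],[0,1.7,0]],[0.35,[-5,6,-25],[0,1.7,0]],[0.35,[0,6,0],[0,0,0]]]'; python3 -m jog '[[0.35,[0,0,0],[0,0,0]],[0.35,[0,0,0],[0,0,0]]]'; python3 -c "
from h import *
st();plan((0.4273,-0.354,0.075),(-90,0,-16.3),3)"
```

```text
t: 30.85
ee_pos: [0.4974, -0.1751, 0.151]
tcp_rot: [-90.0, -0.2, -9.6]
force: [-0.0, -0.2, 0.4]
width: 0.0301
t: 31.35
ee_pos: [0.436, -0.3237, 0.1212]
tcp_rot: [-90.2, -0.2, -16.7]
force: [0.0, 0.6, -0.7]
width: 0.03
t: 31.55
ee_pos: [0.4381, -0.3184, 0.1204]
tcp_rot: [-90.0, -0.1, -16.3]
force: [-0.1, 0.4, -0.0]
width: 0.0301
31.55 [ 0.4381 -0.3184  0.1204] [-9.000e+01 -5.000e-02 -1.626e+01] F [-0.1  0.4 -0. ] w 0.0301 q [ 14.  33.  23. 122. -26.  29.  41.]
  shift [ -0.1  15.1 -12.4] turn [0.   0.01 0.02]
  shift [ -0.1  15.1 -12.4] turn [0.   0.01 0.02]
  shift [ -0.1  15.1 -12.4] turn [0.   0.01 0.02]
```

```bash
python3 -m jog '[[0.35,[0,12,-12.4],[0,0,0]],[0.35,[0,12,-12.4],[0,0,0]],[0.35,[0,12,-12.4],[0,0,0]],[0.35,[0,5,0],[0,0,0]],[0.35,[0,0,0],[0,0,0]]]'; python3 -m jog '[[0.35,[0,0,0],[0,0,0]]]'; python3 -c "
from h import *
st();plan((0.4273,-0.354,0.0305),(-90,0,-16.3),3)
a=C('side');a.crop(240,100,330,180,7,'pics/s25.png')"
```

```text
t: 32.05
ee_pos: [0.4271, -0.3537, 0.0788]
tcp_rot: [-90.0, 0.0, -16.3]
force: [0.2, 0.5, 0.3]
width: 0.03
t: 32.15
ee_pos: [0.4273, -0.3538, 0.0794]
tcp_rot: [-90.0, -0.0, -16.3]
force: [0.5, -0.6, 0.3]
width: 0.0298
32.15 [ 0.4273 -0.3538  0.0794] [-9.000e+01 -2.000e-02 -1.627e+01] F [ 0.5 -0.6  0.3] w 0.0298 q [ 21.  37.  20. 122. -28.  25.  46.]
  shift [ 0.  16.3 -0.1] turn [0.   0.01 0.01]
  shift [ 0.  16.3 -0.1] turn [0.   0.01 0.01]
  shift [ 0.  16.3 -0.1] turn [0.   0.01 0.01]
```

View pics/s25.png

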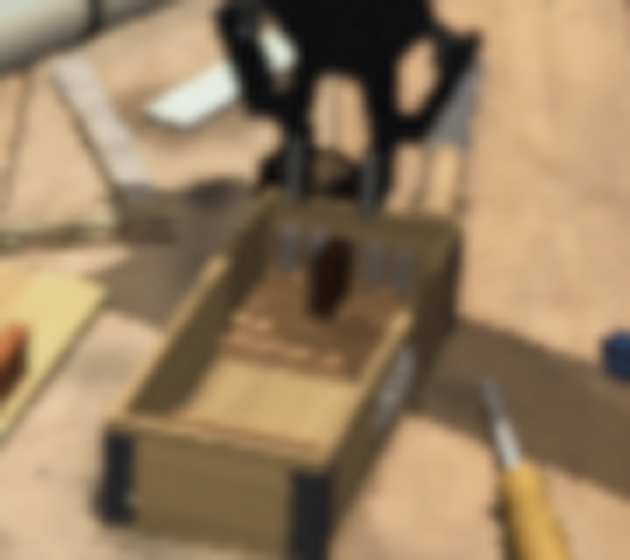

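```bash
python3 -m jog '[[0.35,[0,16,0],[0,0,0]],[0.35,[0,16,0],[0,0,0]],[0.35,[0,13,0],[0,0,0]],[0.35,[0,3.5,0],[0,0,0]],[0.35,[0,0,0],[0,0,0]]]'; python3 -m jog '[[0,[0,0,0],[0,0,0]],[0,[0,0,0],[0,0,0]],[0,[0,0,0],[0,0,0]],[0,[0,0,0],[0,0,0]]]' 60; python3 -c "
from h import *
st()
a=C('side');a.crop(240,80,330,180,6,'pics/s26.png')"
```

```text
t: 32.7
ee_pos: [0.4265, -0.3548, 0.0303]
tcp_rot: [-90.0, 0.0, -16.3]
force: [0.1, 0.2, 1.2]
width: 0.0297
t: 33.1
ee_pos: [0.4268, -0.3552, 0.0312]
tcp_rot: [-90.0, -0.1, -16.4]
force: [-0.7, 0.6, 6.2]
width: 0.0127
33.1 [ 0.4268 -0.3552  0.0312] [-9.005e+01 -7.000e-02 -1.636e+01] F [-0.7  0.6  6.2] w 0.0127 q [ 24.  41.  15. 123. -31.  20.  48.]
```

View pics/s26.png

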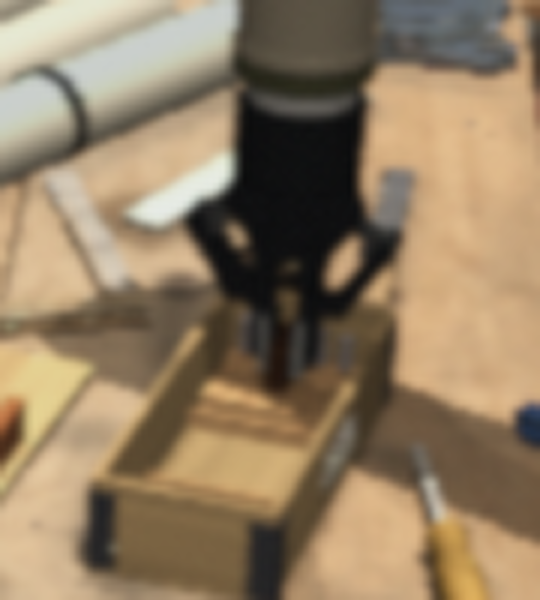

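```bash
python3 -m jog '[[0,[0,-10,0],[0,0,0]],[0,[0,-25,0],[0,0,0]],[0,[0,-30,0],[0,0,0]],[0,[0,-30,0],[0,0,0]],[0,[0,-15,0],[0,0,0]]]'; python3 -c "
from h import *
st();plan((0.48,-0.03,0.14),(-90,0,-2),10)"
```

```text
t: 33.65
ee_pos: [0.4269, -0.3554, 0.1433]
tcp_rot: [-90.1, -0.1, -16.4]
force: [-1.1, 0.4, -1.8]
width: 0.0128
33.65 [ 0.4269 -0.3554  0.1433] [-90.08  -0.14 -16.37] F [-1.1  0.4 -1.8] w 0.0128 q [ 17.  32.  25. 120. -24.  33.  43.]
  shift [-4.1  0.3 32.7] turn [ 0.01 -1.44  0.01]
  shift [-3.3  0.3 32.8] turn [ 0.01 -1.44  0.01]
  shift [-2.4  0.3 32.9] turn [ 0.01 -1.44  0.01]
  shift [-1.6  0.3 32.9] turn [ 0.01 -1.44  0.01]
  shift [-0.8  0.3 33. ] turn [ 0.01 -1.44  0.01]
  shift [ 0.   0.3 33. ] turn [ 0.01 -1.44  0.01]
  shift [ 0.9  0.3 33. ] turn [ 0.01 -1.44  0.01]
  shift [ 1.7  0.3 32.9] turn [ 0.01 -1.44  0.01]
  shift [ 2.5  0.3 32.9] turn [ 0.01 -1.44  0.01]
  shift [ 3.4  0.3 32.8] turn [ 0.01 -1.44  0.01]
```

```bash
python3 -m jog '[[0,[-4,0,30],[0,-1.4,0]],[0,[-3.3,0,36],[0,-1.4,0]],[0,[-2.4,0,36],[0,-1.4,0]],[0,[-1.6,0,36],[0,-1.4,0]],[0,[-0.8,0,36],[0,-1.4,0]]]'; python3 -m jog '[[0,[0,0,36],[0,-1.4,0]],[0,[0,0,36],[0,-1.4,0]],[0,[0,0,36],[0,-1.4,0]],[0,[-2,0,36],[0,-1.4,0]],[0,[-3,0,36],[0,-1.4,0]]]'; python3 -c "
from h import *
st();plan((0.4182,0.2846,0.10),(-90,0,8.9),9)"
```

```text
t: 34.15
ee_pos: [0.4553, -0.1813, 0.141]
tcp_rot: [-90.0, -0.0, -9.3]
force: [0.9, 0.1, -1.8]
width: 0.0128
t: 34.65
ee_pos: [0.471, -0.0022, 0.1408]
tcp_rot: [-90.0, -0.0, -2.3]
force: [1.0, 0.1, -1.7]
width: 0.0127
34.65 [ 0.471  -0.0022  0.1408] [-9.002e+01 -4.000e-02 -2.300e+00] F [ 1.   0.1 -1.7] w 0.0127 q [-24.  27.  25. 130. -25.  27.  19.]
  shift [-7.1  4.5 31.6] turn [ 0.   -1.24  0.  ]
  shift [-6.5  4.5 31.7] turn [ 0.   -1.24  0.  ]
  shift [-5.8  4.5 31.9] turn [ 0.   -1.24  0.  ]
  shift [-5.1  4.5 32. ] turn [ 0.   -1.24  0.  ]
  shift [-4.4  4.5 32.1] turn [ 0.   -1.24  0.  ]
  shift [-3.7  4.5 32.2] turn [ 0.   -1.24  0.  ]
  shift [-3.   4.5 32.3] turn [ 0.   -1.24  0.  ]
  shift [-2.3  4.5 32.3] turn [ 0.   -1.24  0.  ]
  shift [-1.6  4.5 32.4] turn [ 0.   -1.24  0.  ]
```

```bash
python3 -m jog '[[0,[-7,1,32],[0,-1.3,0]],[0,[-6.5,1,32],[0,-1.2,0]],[0,[-6,1,32],[0,-1.2,0]],[0,[-5,1,32],[0,-1.2,0]],[0,[-4.5,2,32],[0,-1.2,0]]]'; python3 -m jog '[[0,[-3.7,4,32],[0,-1.3,0]],[0,[-3,5,32],[0,-1.3,0]],[0,[-2.3,8,32],[0,-1.3,0]],[0,[-1.6,10,28],[0,-1.2,0]],[0,[0,0,0],[0,0,0]]]';  python3 -m jog '[[0,[0,0,0],[0,0,0]],[0,[0,0,0],[0,0,0]]]'; python3 - <<'E'
from h import *
st();plan((0.4182,0.2846,0.08),(-90,0,8.9),2)
a=C('side');a.crop(180,180,320,300,5,'pics/s27.png')
R,p,s=tool(); c=p-[0,0,.026]
X=c+Ro.from_euler('z',s['tcp_rot'][2],degrees=True).apply([[.04,.035,0],[-.04,.035,0],[-.04,.035,.02]]); print(X.round(4)); print(((a.proj(X)-[180,180]+.4)*5).round(0))
E
```

```text
t: 35.15
ee_pos: [0.4411, 0.1577, 0.1348]
tcp_rot: [-90.0, -0.0, 3.8]
force: [1.5, 0.2, -2.4]
width: 0.0131
t: 35.65
ee_pos: [0.4173, 0.2827, 0.1064]
tcp_rot: [-90.0, 0.1, 9.2]
force: [0.0, -0.3, -1.4]
width: 0.0129
t: 35.85
ee_pos: [0.419, 0.2777, 0.1076]
tcp_rot: [-90.1, -0.0, 8.8]
force: [-0.9, 0.4, -0.7]
width: 0.0128
35.85 [0.419  0.2777 0.1076] [-9.005e+01 -1.000e-02  8.770e+00] F [-0.9  0.4 -0.7] w 0.0128 q [-56.  32.  22. 128. -29.  25.  -1.]
  shift [ 0.1 13.8  3.5] turn [ 0.03 -0.06  0.  ]
  shift [ 0.1 13.8  3.5] turn [ 0.03 -0.06  0.  ]
[[0.4534 0.3183 0.0816]
 [0.3743 0.3061 0.0816]
 [0.3743 0.3061 0.1016]]
[[468. 402.]
 [638. 394.]
 [642. 362.]]
```

View pics/s27.png

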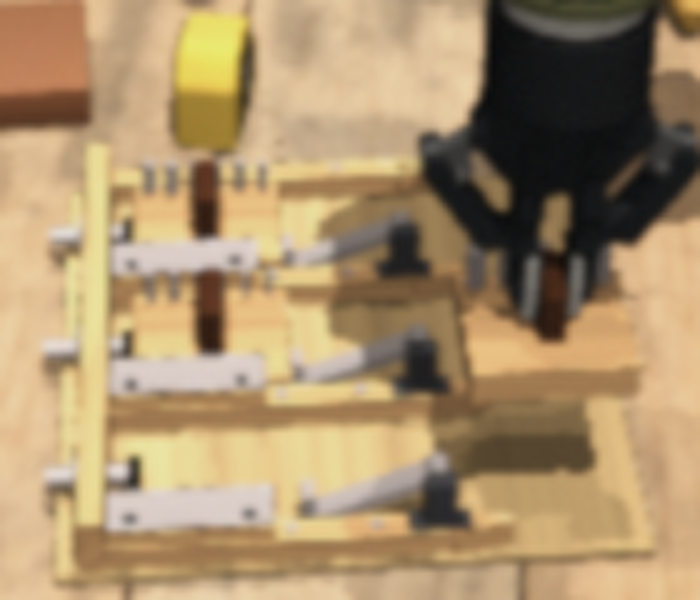

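```bash
python3 -m jog '[[0,[0.1,14,4],[0,-0.1,0]],[0,[0.1,14,3.5],[0,0,0]],[0,[0,20,0],[0,0,0]],[0,[0,15,0],[0,0,0]],[0,[0,0,0],[0,0,0]]]';  python3 -m jog '[[0,[0,0,0],[0,0,0]],[0,[0,0,0],[0,0,0]]]'; python3 - <<'E'
from h import *
st();plan((0.4182,0.285,0.0345),(-90,0,8.9),1)
print(arm.read_state()['qpos'])
E
```

```text
t: 36.4
ee_pos: [0.4178, 0.2846, 0.0432]
tcp_rot: [-90.1, 0.1, 8.8]
force: [-1.3, 0.1, -1.3]
width: 0.0128
t: 36.6
ee_pos: [0.4185, 0.2859, 0.045]
tcp_rot: [-90.0, -0.1, 8.9]
force: [0.8, 0.2, -1.4]
width: 0.0128
36.6 [0.4185 0.2859 0.045 ] [-9.001e+01 -6.000e-02  8.890e+00] F [ 0.8  0.2 -1.4] w 0.0128 q [-51.  38.  15. 129. -34.  17.   2.]
  shift [-0.4 10.5 -0.8] turn [ 0.01 -0.01  0.06]
[-50.85382105  38.2914491   14.7995229  128.73209407 -33.66105999
  16.52277967   2.30281401]
```

```bash
python3 -m jog '[[0,[-0.4,5,-1],[0,0,0]],[0,[0,4,0],[0,0,0]],[0,[0,0.7,0],[0,0,0]],[0,[0,0,0],[0,0,0]]]';  python3 -m jog '[[0,[0,0.7,0],[0,0,0]],[0,[0,0,0],[0,0,0]]]'; python3 - <<'E'
from h import *
st()
a=C('side');a.crop(180,180,320,300,5,'pics/s28.png')
E
```

```text
t: 37.0
ee_pos: [0.4176, 0.285, 0.0343]
tcp_rot: [-90.0, 0.0, 8.9]
force: [-0.4, 0.6, -1.7]
width: 0.013
t: 37.2
ee_pos: [0.4176, 0.285, 0.0341]
tcp_rot: [-90.0, -0.0, 8.9]
force: [-0.3, -0.7, 4.8]
width: 0.0128
37.2 [0.4176 0.285  0.0341] [-90.01  -0.     8.94] F [-0.3 -0.7  4.8] w 0.0128 q [-50.  39.  13. 129. -34.  15.   3.]
```

View pics/s28.png

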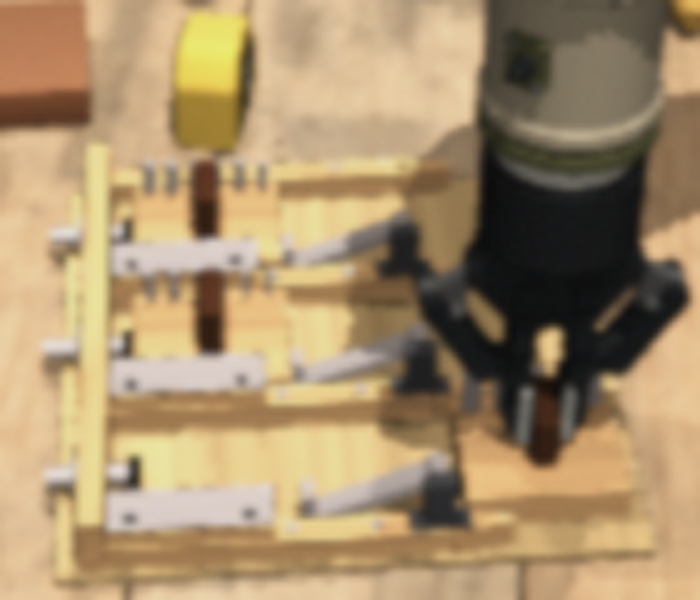

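```bash
python3 -m jog '[[0,[4,-0.5,0],[0,0,0]],[0,[8,0,0],[0,0,0]],[0,[8,0,0],[0,0,0]],[0,[8,0,0],[0,0,0]],[0,[8,0,0],[0,0,0]]]'; python3 -m jog '[[0,[8,0,0],[0,0,0]],[0,[8,0,0],[0,0,0]],[0,[8,0,0],[0,0,0]],[0,[8,0,0],[0,0,0]],[0,[8,0,0],[0,0,0]]]'; python3 -m jog '[[0,[8,0,0],[0,0,0]],[0,[8,0,0],[0,0,0]],[0,[8,0,0],[0,0,0]],[0,[8,0,0],[0,0,0]],[0,[8,0,0],[0,0,0]]]'; python3 - <<'E'
from h import *
st();R,p,s=tool();print(Ro.from_euler('z',-8.85,degrees=True).apply(p-[.4857,.202,0]))
a=C('side');a.crop(180,180,320,300,5,'pics/s29.png')
E
```

```text
t: 37.75
ee_pos: [0.4538, 0.2907, 0.0342]
tcp_rot: [-90.0, 0.0, 8.9]
force: [-0.7, -1.6, 0.9]
width: 0.0129
t: 38.25
ee_pos: [0.4934, 0.297, 0.0342]
tcp_rot: [-90.0, -0.0, 8.9]
force: [-1.8, -0.2, 1.0]
width: 0.0126
t: 38.75
ee_pos: [0.5329, 0.3031, 0.0342]
tcp_rot: [-90.0, 0.0, 8.9]
force: [-1.9, -0.5, 0.8]
width: 0.0131
38.75 [0.5329 0.3031 0.0342] [-9.004e+01  1.000e-02  8.940e+00] F [-1.9 -0.5  0.8] w 0.0131 q [-47.  44.  19. 115. -30.  26.   3.]
[0.06217814 0.09268038 0.03419144]
```

View pics/s29.png

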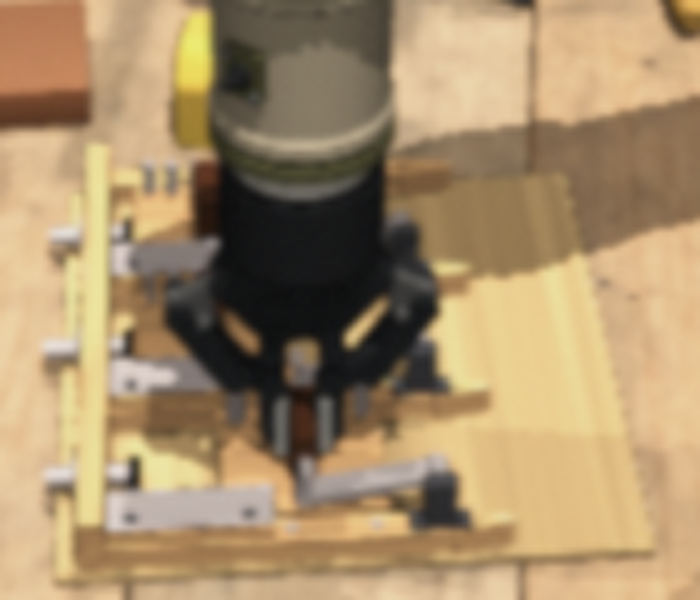

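```bash
python3 -m jog '[[0,[8,0,0],[0,0,0]],[0,[8,0,0],[0,0,0]],[0,[8,0,0],[0,0,0]],[0,[8,0,0],[0,0,0]],[0,[5,0,0],[0,0,0]]]'; python3 -m jog '[[0,[5,0,0],[0,0,0]],[0,[4,0,0],[0,0,0]],[0,[3,0,0],[0,0,0]],[0,[2,0,0],[0,0,0]],[0,[2,0,0],[0,0,0]]]'; python3 -m jog '[[0,[2,0,0],[0,0,0]],[0,[2,0,0],[0,0,0]],[0,[0,0,0],[0,0,0]]]'; python3 - <<'E'
from h import *
st();R,p,s=tool();print(Ro.from_euler('z',-8.85,degrees=True).apply(p-[.4857,.202,0]))
a=C('side');a.crop(180,180,320,300,5,'pics/s30.png')
E
```

```text
t: 39.3
ee_pos: [0.5697, 0.3089, 0.0342]
tcp_rot: [-90.0, -0.0, 8.9]
force: [-2.9, 0.3, 4.3]
width: 0.0128
t: 39.8
ee_pos: [0.5826, 0.3109, 0.0343]
tcp_rot: [-90.0, 0.2, 9.0]
force: [-9.6, -2.3, 9.4]
width: 0.0132
t: 40.1
ee_pos: [0.5861, 0.3115, 0.0343]
tcp_rot: [-90.0, 0.3, 9.0]
force: [-9.7, -2.0, 10.8]
width: 0.0127
40.1 [0.5861 0.3115 0.0343] [-90.03   0.29   8.96] F [-9.7 -2.  10.8] w 0.0127 q [-45.  46.  20. 108. -29.  31.   3.]
[0.11609793 0.09273205 0.03430537]
```

View pics/s30.png

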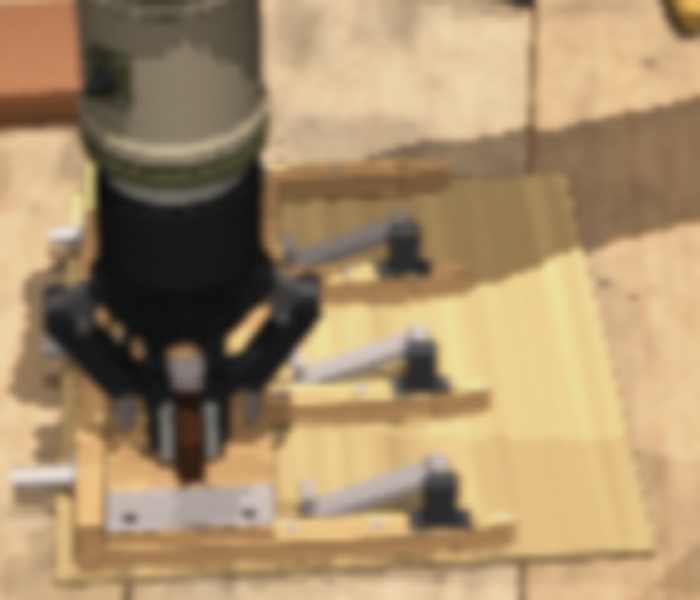

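Catch dropped; confirm the hard stop.

```bash
python3 -m jog '[[0,[2,-0.5,0],[0,0,0]],[0,[2,0,0],[0,0,0]],[0,[0,0,0],[0,0,0]]]'; python3 - <<'E'
from h import *
R,p,s=tool();print(Ro.from_euler('z',-8.85,degrees=True).apply(p-[.4857,.202,0]),s['force'])
E
python3 -m jog '[[0,[-6,-0.5,0],[0,0,0]],[0,[-6,0,0],[0,0,0]],[0.35,[0,0,0],[0,0,0]],[0.35,[0,0,0],[0,0,0]],[0.35,[0,0,0],[0,0,0]]]'; python3 -m jog '[[0.35,[0,-15,0],[0,0,0]],[0.35,[0,-40,0],[0,0,0]],[0.35,[0,-40,0],[0,0,0]],[0.35,[0,-40,0],[0,0,0]],[0.35,[0,0,-40],[0,2.5,0]]]'; python3 -m jog '[[0.35,[-5,0,-48],[0,2.5,0]],[0.35,[-5,0,-48],[0,2.5,0]],[0.35,[-5,0,-48],[0,2.5,0]],[0.35,[0,0,-48],[0,2.5,0]],[0.35,[0,0,-48],[0,2.5,0]]]'; python3 - <<'E'
from h import *
st()
b=C("top");a=C('side');a.crop(180,180,320,300,5,'pics/s31.png')
np.savez("top2.npz",**b.d);np.savez("side2.npz",**a.d);cv2.imwrite("pics/t31.png",b.im)
E
```

```text
t: 40.45
ee_pos: [0.5863, 0.3115, 0.0344]
tcp_rot: [-90.0, 0.7, 9.0]
force: [-20.4, -5.1, 18.2]
width: 0.0129
[0.11620825 0.09275832 0.03444641] [-20.44621614  -5.08378548  18.16157684]
t: 40.95
ee_pos: [0.5818, 0.3109, 0.0354]
tcp_rot: [-90.0, -0.1, 8.9]
force: [-0.7, -0.2, 0.4]
width: 0.0296
t: 41.45
ee_pos: [0.5891, 0.2778, 0.1764]
tcp_rot: [-89.7, -0.5, 6.9]
force: [1.6, -0.1, 0.5]
width: 0.0299
t: 41.95
ee_pos: [0.5786, 0.0287, 0.1719]
tcp_rot: [-90.0, -0.1, -6.2]
force: [0.7, 0.7, -0.7]
width: 0.0298
41.95 [0.5786 0.0287 0.1719] [-90.01  -0.15  -6.17] F [ 0.7  0.7 -0.7] w 0.0298 q [-29.  32.  30. 116. -25.  39.  11.]
```

View pics/s31.png

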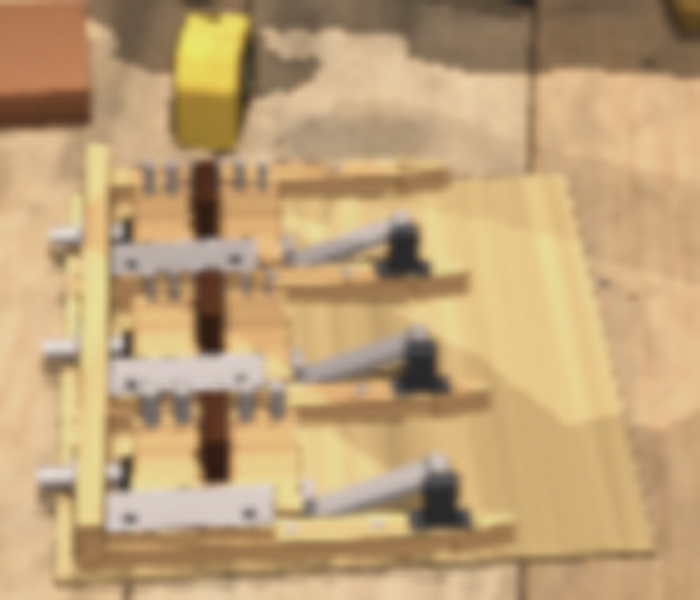

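View pics/t31.png

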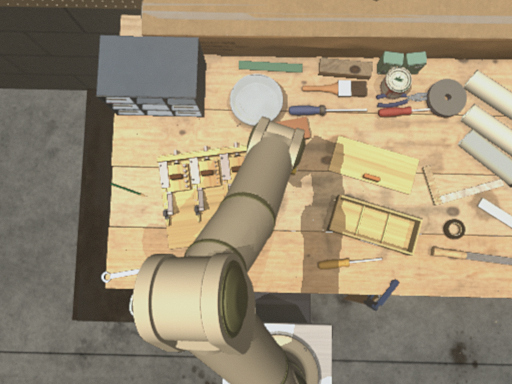

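```bash
cat >> h.py <<'E'
def lidgrip(b,a,zt):
    for n,c in(('top',b),('side',a)):
        h=cv2.cvtColor(c.im,cv2.COLOR_BGR2HSV); X=c.plane(np.indices((384,512))[::-1].reshape(2,-1).T,zt).reshape(384,512,3)
        m=((h[...,0]<14)&(h[...,1]>120)&(c.im[...,2]>100)&(X[...,0]>.36)&(X[...,0]<.75)&(X[...,1]>-.42)&(X[...,1]<-.15)).astype(np.uint8)
        k,l,s,ce=cv2.connectedComponentsWithStats(m)
        for i in range(1,k):
            if s[i,4]>10:
                uv=np.argwhere(l==i)[:,::-1]; W=c.plane(uv,zt)[:,:2]; v=np.linalg.svd(W-W.mean(0))[2][0]; v*=np.sign(v[1])
                print(n,'grip',ce[i].round(1),s[i,4],W.mean(0).round(4),np.degrees(np.arctan2(-v[0],v[1])).round(1))
def rect(c,zlo,zhi,zp,box):
    Z=c.pc(); m=((Z[...,2]>zlo)&(Z[...,2]<zhi)&(Z[...,0]>box[0])&(Z[...,0]<box[1])&(Z[...,1]>box[2])&(Z[...,1]<box[3])).astype(np.uint8)
    k,l,s,_=cv2.connectedComponentsWithStats(m); i=1+np.argmax(s[1:,4]); uv=np.argwhere(l==i)[:,::-1]
    print('rect',s[i,4],cv2.minAreaRect((c.plane(uv,zp)[:,:2]*1000).astype(np.float32)),Z[l==i][:,2].mean().round(4))
E
python3 - <<'E'
from h import *
for i in('1','2'):
    b=C("",f"top{i}.npz");a=C("",f"side{i}.npz")
    lidgrip(b,a,0.04)
    rect(b,0.0065,0.016,0.01,(.5,.75,-.43,-.12))
    h=cv2.cvtColor(b.im,cv2.COLOR_BGR2HSV)
    m=((h[...,0]>22)&(h[...,0]<34)&(h[...,1]>75)).astype(np.uint8); m[:120]=0; m[193:]=0; m[:,:325]=0; m[:,425:]=0
    k,l,s,_=cv2.connectedComponentsWithStats(m); j=1+np.argmax(s[1:,4]); uv=np.argwhere(l==j)[:,::-1]
    print('col',s[j,4],cv2.minAreaRect((b.plane(uv,.01)[:,:2]*1000).astype(np.float32)))
E
```

```text
top grip [371.1 177. ] 50 [ 0.5856 -0.2671] -15.7
top grip [348.6 215.3] 36 [ 0.4703 -0.2009] -17.1
top grip [374.  225.6] 36 [ 0.442  -0.2754] -18.1
top grip [401.9 231.4] 39 [ 0.4268 -0.357 ] -18.7
side grip [239.6 151.2] 27 [ 0.586  -0.2504] -6.3
rect 2626 ((629.1325073242188, -282.24810791015625), (257.4515686035156, 118.34375762939453), 75.47021484375) 0.011
col 2616 ((629.610595703125, -281.19769287109375), (256.633544921875, 113.28411865234375), 74.70384979248047)
top grip [371.2 177. ] 49 [ 0.5856 -0.2675] -16.4
rect 2637 ((626.991943359375, -282.13287353515625), (262.15936279296875, 116.0711669921875), 73.63407135009766) 0.0109
col 1309 ((657.9944458007812, -289.1646728515625), (256.6272277832031, 53.9635124206543), 74.10675811767578)
```

```bash
python3 - <<'E'
from h import *
plan((0.5888,-0.2636,0.08),(-90,0,-15.5),7)
E
```

```text
shift [  6.3  13.4 -40.4] turn [0.02 1.25 0.03]
  shift [  7.2  13.3 -40.2] turn [0.02 1.25 0.03]
  shift [  8.   13.3 -40.1] turn [0.02 1.25 0.03]
  shift [  8.9  13.3 -39.9] turn [0.02 1.25 0.03]
  shift [  9.8  13.3 -39.7] turn [0.02 1.25 0.03]
  shift [ 10.7  13.3 -39.5] turn [0.02 1.25 0.03]
  shift [ 11.5  13.2 -39.2] turn [0.02 1.25 0.03]
```

```bash
python3 -m jog '[[0.35,[6,5,-40],[0,1.3,0]],[0.35,[7,10,-40],[0,1.3,0]],[0.35,[8,12,-40],[0,1.3,0]],[0.35,[9,14,-40],[0,1.3,0]],[0.35,[10,14,-40],[0,1.3,0]]]'; python3 -m jog '[[0.35,[11,14,-39],[0,1.3,0]],[0.35,[11,14,-30],[0,1.3,0]],[0.35,[0,0,0],[0,0,0]],[0.35,[0,0,0],[0,0,0]]]'; python3 - <<'E'
from h import *
st();plan((0.5888,-0.2636,0.06),(-90,0,-15.5),2)
E
```

```text
t: 42.55
ee_pos: [0.5883, -0.1746, 0.1162]
tcp_rot: [-90.0, -0.1, -12.6]
force: [1.5, -0.2, -0.1]
width: 0.03
t: 42.95
ee_pos: [0.5933, -0.2461, 0.088]
tcp_rot: [-90.0, -0.0, -15.2]
force: [-1.0, 0.4, -0.1]
width: 0.0297
42.95 [ 0.5933 -0.2461  0.088 ] [-9.004e+01 -3.000e-02 -1.523e+01] F [-1.   0.4 -0.1] w 0.0297 q [  1.  41.  25. 110. -29.  35.  30.]
  shift [ 0.1 14.  -9. ] turn [0.02 0.14 0.02]
  shift [ 0.2 14.  -9. ] turn [0.02 0.14 0.02]
```

```bash
python3 -m jog '[[0.35,[0,14,-9],[0,0.15,0]],[0.35,[0,14,-8.5],[0,0.1,0]],[0.35,[0,0,0],[0,0,0]],[0.35,[0,0,0],[0,0,0]]]'; python3 - <<'E'
from h import *
st();plan((0.5888,-0.2636,0.016),(-90,0,-15.5),2)
a=C('side');a.crop(200,80,290,180,6,'pics/s33.png')
E
```

```text
t: 43.35
ee_pos: [0.5881, -0.262, 0.059]
tcp_rot: [-90.0, 0.1, -15.4]
force: [1.1, 0.8, 0.4]
width: 0.0299
43.35 [ 0.5881 -0.262   0.059 ] [-9.002e+01  6.000e-02 -1.542e+01] F [1.1 0.8 0.4] w 0.0299 q [  4.  43.  23. 111. -31.  32.  33.]
  shift [ 0.6 21.5 -0.6] turn [ 0.01  0.04 -0.03]
  shift [ 0.6 21.5 -0.6] turn [ 0.01  0.04 -0.03]
```

View pics/s33.png

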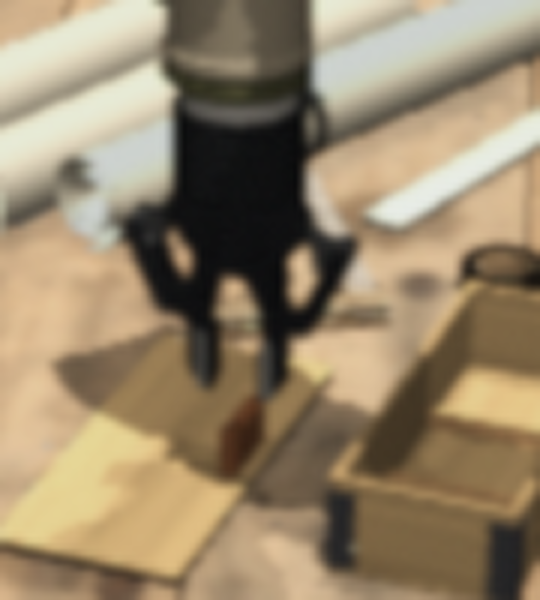

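```bash
python3 -m jog '[[0.35,[0.7,16,-0.7],[0,0,0]],[0.35,[0.4,16,-0.7],[0,0,0]],[0.35,[0,8,0],[0,0,0]],[0.35,[0,2,0],[0,0,0]],[0.35,[0,0,0],[0,0,0]]]'; python3 -m jog '[[0,[0,0,0],[0,0,0]],[0,[0,0,0],[0,0,0]],[0,[0,0,0],[0,0,0]],[0,[0,0,0],[0,0,0]]]' 60; python3 - <<'E'
from h import *
st()
a=C('side');a.crop(200,80,290,180,6,'pics/s34.png')
E
```

```text
t: 43.9
ee_pos: [0.5888, -0.2639, 0.0169]
tcp_rot: [-90.0, 0.1, -15.4]
force: [-0.1, 1.0, -0.5]
width: 0.0297
t: 44.3
ee_pos: [0.5895, -0.264, 0.0181]
tcp_rot: [-90.0, -0.1, -15.4]
force: [0.2, 1.1, 3.1]
width: 0.0108
44.3 [ 0.5895 -0.264   0.0181] [-9.004e+01 -6.000e-02 -1.540e+01] F [0.2 1.1 3.1] w 0.0108 q [  6.  47.  20. 111. -33.  28.  34.]
```

View pics/s34.png

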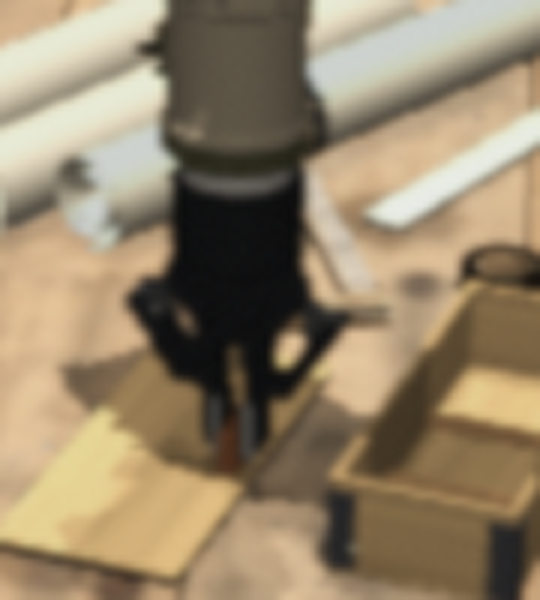

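```bash
python3 -m jog '[[0,[0,-10,0],[0,0,0]],[0,[0,-30,0],[0,0,0]],[0,[0,-40,0],[0,0,0]],[0,[0,-40,0],[0,0,0]],[0,[0,-30,0],[0,0,0]]]'; python3 - <<'E'
from h import *
st();plan((0.416,-0.2605,0.20),(-90,20.9,-15.48),10)
E
```

```text
t: 44.85
ee_pos: [0.5893, -0.2641, 0.1704]
tcp_rot: [-90.0, -0.1, -15.4]
force: [0.1, 0.4, -1.2]
width: 0.0108
44.85 [ 0.5893 -0.2641  0.1704] [-9.005e+01 -9.000e-02 -1.543e+01] F [ 0.1  0.4 -1.2] w 0.0108 q [ -0.  36.  30. 107. -25.  44.  28.]
  shift [-16.8  -3.   -4.3] turn [0.01 0.   2.1 ]
  shift [-16.9  -2.4  -4.3] turn [0.01 0.   2.1 ]
  shift [-17.   -1.7  -4.3] turn [0.01 0.   2.1 ]
  shift [-17.   -1.1  -4.3] turn [0.01 0.   2.1 ]
  shift [-17.   -0.5  -4.3] turn [0.01 0.   2.1 ]
  shift [-17.1   0.1  -4.3] turn [0.01 0.   2.1 ]
  shift [-17.    0.8  -4.3] turn [0.01 0.   2.1 ]
  shift [-17.    1.4  -4.3] turn [0.01 0.   2.1 ]
  shift [-16.9   2.   -4.3] turn [0.01 0.   2.1 ]
  shift [-16.9   2.6  -4.3] turn [0.01 0.   2.1 ]
```

```bash
python3 -m jog '[[0,[-17,-3,-4.3],[0,0,2.1]],[0,[-17,-2.4,-4.3],[0,0,2.1]],[0,[-17,-1.7,-4.3],[0,0,2.1]],[0,[-17,-1,-4.3],[0,0,2.1]],[0,[-17,-0.5,-4.3],[0,0,2.1]]]'; python3 -m jog '[[0,[-17,0,-4.3],[0,0,2.1]],[0,[-17,0.8,-4.3],[0,0,2.1]],[0,[-17,1.4,-4.3],[0,0,2.1]],[0,[-17,2,-4.3],[0,0,2.1]],[0,[-17,2.6,-4.3],[0,0,2.1]]]';python3 -m jog '[[0,[0,0,0],[0,0,0]],[0,[0,0,0],[0,0,0]]]'; python3 - <<'E'
from h import *
st();plan((0.4162,-0.2604,0.115),(-90,20.9,-15.48),5)
E
```

```text
t: 45.35
ee_pos: [0.5013, -0.262, 0.183]
tcp_rot: [-90.0, 10.6, -15.4]
force: [-0.4, 0.1, -1.3]
width: 0.0106
t: 45.85
ee_pos: [0.4141, -0.2605, 0.1977]
tcp_rot: [-90.0, 21.2, -15.4]
force: [-0.1, 0.4, -0.9]
width: 0.0109
t: 46.05
ee_pos: [0.4157, -0.2606, 0.1973]
tcp_rot: [-90.0, 21.0, -15.4]
force: [0.9, 0.1, -1.8]
width: 0.0108
46.05 [ 0.4157 -0.2606  0.1973] [-90.04  20.96 -15.43] F [ 0.9  0.1 -1.8] w 0.0108 q [  0.  34.  35. 113. -14.  60.  28.]
  shift [ 6.  15.3  0.1] turn [ 0.01  0.01 -0.01]
  shift [ 6.  15.3  0.1] turn [ 0.01  0.01 -0.01]
  shift [ 6.  15.3  0.1] turn [ 0.01  0.01 -0.01]
  shift [ 6.  15.3  0.1] turn [ 0.01  0.01 -0.01]
  shift [ 6.  15.3  0.1] turn [ 0.01  0.01 -0.01]
```

```bash
python3 -m jog '[[0,[6,15,0],[0,0,0]],[0,[6,15,0],[0,0,0]],[0,[6,15,0],[0,0,0]],[0,[6,15,0],[0,0,0]],[0,[6,15,0],[0,0,0]]]'; python3 -m jog '[[0,[1,2.5,0],[0,0,0]],[0,[0,0,0],[0,0,0]],[0,[0,0,0],[0,0,0]]]';python3 - <<'E'
from h import *
st();plan((0.4172,-0.2607,0.1067),(-90,20.9,-15.48),1)
a=C('side');b=C('top');a.crop(230,90,340,200,6,'pics/s35.png');b.crop(310,150,440,270,5,"pics/t35.png")
E
```

```text
t: 46.55
ee_pos: [0.4174, -0.2609, 0.1157]
tcp_rot: [-90.0, 20.9, -15.4]
force: [-0.2, -0.4, -1.6]
width: 0.0107
t: 46.85
ee_pos: [0.4168, -0.2612, 0.1143]
tcp_rot: [-90.0, 21.0, -15.4]
force: [-0.2, -0.8, -1.2]
width: 0.011
46.85 [ 0.4168 -0.2612  0.1143] [-90.05  20.95 -15.43] F [-0.2 -0.8 -1.2] w 0.011 q [  3.  41.  32. 115. -18.  51.  31.]
  shift [2.9 7.1 0.6] turn [ 0.07  0.05 -0.05]
```

View pics/s35.png

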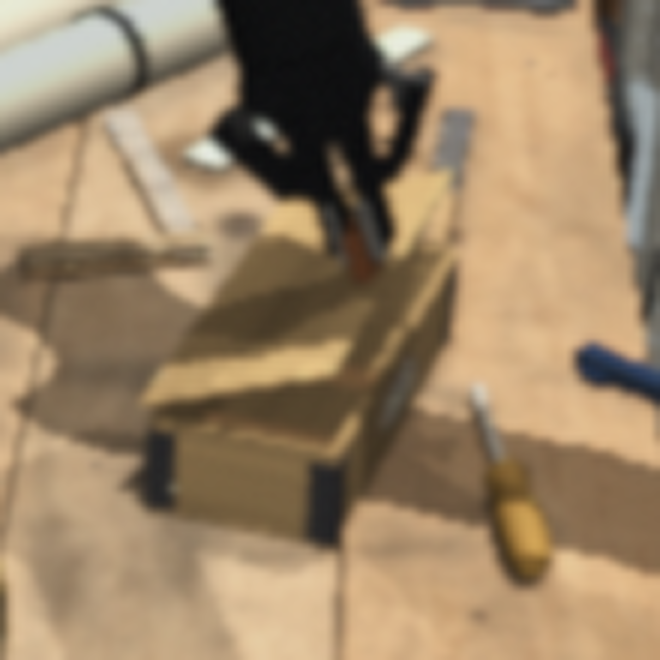

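View pics/t35.png

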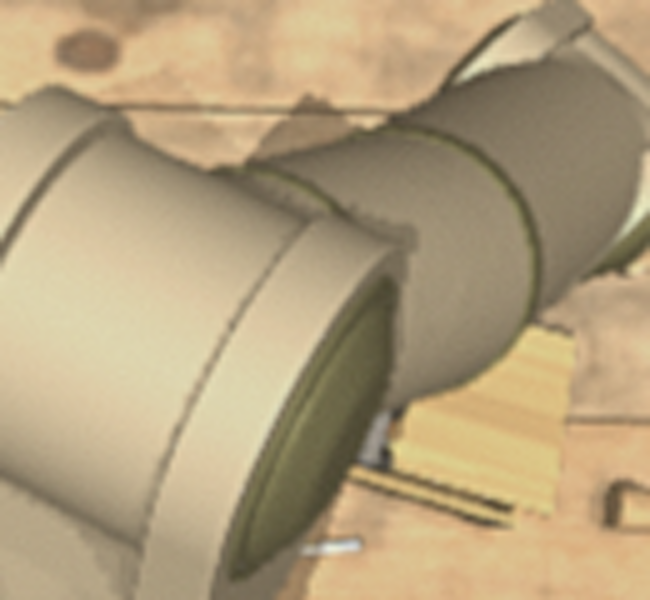

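```bash
python3 -m jog '[[0,[1.4,3,0.5],[0,0,0]],[0,[1.2,2.8,0],[0,0,0]],[0,[0,0,0],[0,0,0]]]';python3 - <<'E'
from h import *
st()
R0=Ro.from_euler('xyz',(-90,0,-15.48),degrees=True); P0=np.array([0.4053,-0.2577,0.0730])
yaw=np.radians(-15.48); ex=np.array([np.cos(yaw),np.sin(yaw),0]); ey=np.array([-np.sin(yaw),np.cos(yaw),0])
piv=np.array([P0[0],P0[1],.060])+.1*ex
for ang in(20.9,17.5,14,10.5,7,3.5,0):
    q=Ro.from_rotvec(ey*ang,degrees=True); print(ang,(piv+q.apply(P0-piv)).round(4), 'step per 3.5deg in tool:', (( (q*R0).inv().apply((piv+Ro.from_rotvec(ey*(ang-3.5),degrees=True).apply(P0-piv))-(piv+q.apply(P0-piv))))*1000).round(2))
E
```

```text
t: 47.25
ee_pos: [0.4171, -0.2604, 0.1073]
tcp_rot: [-90.0, 21.0, -15.4]
force: [-0.5, 0.5, -1.6]
width: 0.0107
47.25 [ 0.4171 -0.2604  0.1073] [-90.03  21.   -15.41] F [-0.5  0.5 -1.6] w 0.0107 q [  3.  41.  31. 116. -19.  50.  31.]
20.9 [ 0.4161 -0.2607  0.1078] step per 3.5deg in tool: [-0.61  6.13  0.  ]
17.5 [ 0.4135 -0.26    0.1025] step per 3.5deg in tool: [-0.61  6.13  0.  ]
14 [ 0.4112 -0.2593  0.0968] step per 3.5deg in tool: [-0.61  6.13 -0.  ]
10.5 [ 0.4092 -0.2588  0.091 ] step per 3.5deg in tool: [-0.61  6.13 -0.  ]
7 [ 0.4075 -0.2583  0.0851] step per 3.5deg in tool: [-0.61  6.13  0.  ]
3.5 [ 0.4062 -0.258   0.0791] step per 3.5deg in tool: [-0.61  6.13 -0.  ]
0 [ 0.4053 -0.2577  0.073 ] step per 3.5deg in tool: [-0.61  6.13 -0.  ]
```

```bash
python3 -m jog '[[0,[-1,5.7,0],[0,0,-3.5]],[0,[-0.8,6.1,0],[0,0,-3.5]],[0,[-0.8,6.1,0],[0,0,-3.5]],[0,[-0.6,6.1,0],[0,0,-3.5]],[0,[0,0,0],[0,0,0]]]';python3 -m jog '[[0,[0,0,0],[0,0,0]]]';python3 - <<'E'
from h import *
st();plan((0.4062,-0.258,0.0791),(-90,3.5,-15.48),2);print();plan((0.4053,-0.2577,0.073),(-90,0,-15.48),2)
a=C('side');a.crop(230,90,340,200,6,'pics/s36.png')
E
```

```text
t: 47.75
ee_pos: [0.4058, -0.2575, 0.0856]
tcp_rot: [-90.0, 7.0, -15.5]
force: [-0.7, -0.1, -0.6]
width: 0.0109
t: 47.85
ee_pos: [0.408, -0.2582, 0.0857]
tcp_rot: [-90.0, 7.0, -15.4]
force: [0.6, -0.8, -1.3]
width: 0.0108
47.85 [ 0.408  -0.2582  0.0857] [-90.01   7.04 -15.43] F [ 0.6 -0.8 -1.3] w 0.0108 q [  8.  36.  25. 126. -26.  30.  38.]
  shift [-0.5  3.4 -0.1] turn [ 0.01  0.02 -1.77]
  shift [-0.6  3.4 -0.1] turn [ 0.01  0.02 -1.77]

  shift [-0.6  6.5 -0.1] turn [ 0.    0.02 -3.52]
  shift [-1.   6.4 -0.1] turn [ 0.    0.02 -3.52]
```

View pics/s36.png

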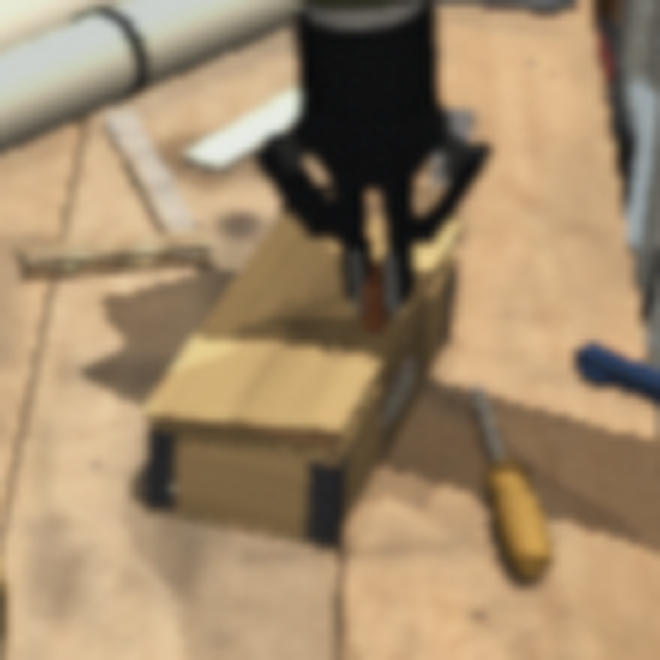

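```bash
python3 -m jog '[[0,[-0.5,3.2,0],[0,0,-1.75]],[0,[-0.5,3.2,0],[0,0,-1.75]],[0,[-0.5,3.2,0],[0,0,-1.75]],[0,[-0.4,2.5,0],[0,0,-1.75]],[0,[0,0,0],[0,0,0]]]';python3 -m jog '[[0,[0,0,0],[0,0,0]]]';python3 - <<'E'
from h import *
st();plan((0.4053,-0.2577,0.073),(-90,0,-15.48),2)
a=C('side');a.crop(230,90,340,200,6,'pics/s37.png')
E
```

```text
t: 48.4
ee_pos: [0.4051, -0.2573, 0.0734]
tcp_rot: [-90.0, 0.0, -15.4]
force: [-0.0, 0.4, -1.6]
width: 0.0104
t: 48.5
ee_pos: [0.4058, -0.2575, 0.0735]
tcp_rot: [-90.0, 0.0, -15.4]
force: [-0.3, -0.8, -2.1]
width: 0.0104
48.5 [ 0.4058 -0.2575  0.0735] [-9.002e+01  3.000e-02 -1.540e+01] F [-0.3 -0.8 -2.1] w 0.0104 q [ 14.  35.  17. 131. -32.  18.  44.]
  shift [-0.2  0.3 -0.2] turn [ 0.01  0.04 -0.01]
  shift [-0.2  0.3 -0.2] turn [ 0.01  0.04 -0.01]
```

View pics/s37.png

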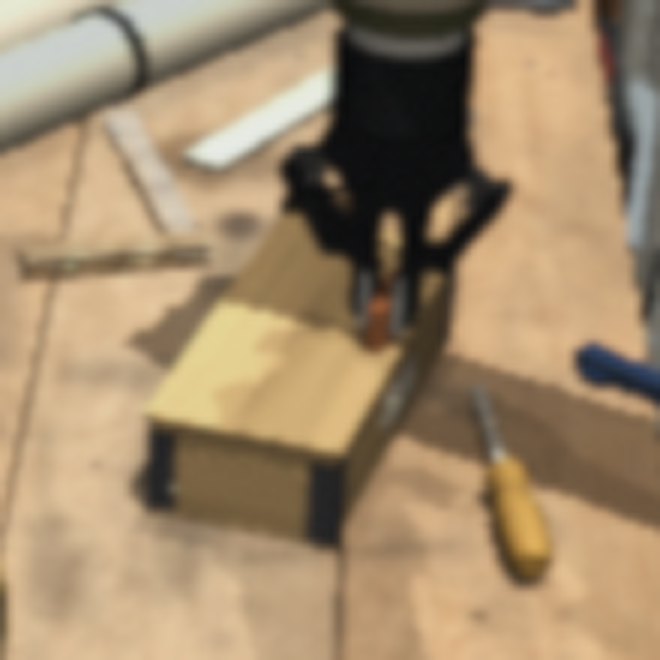

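```bash
python3 -m jog '[[0,[-0.3,1,0],[0,0,0]],[0,[0,0.5,0],[0,0,0]],[0,[0,0,0],[0,0,0]]]';python3 -m jog '[[0,[0,1,0],[0,0,0]],[0,[0,0.5,0],[0,0,0]],[0,[0,0,0],[0,0,0]]]'; python3 -c "
from h import *
print(arm.read_state()['qpos'])"
```

```text
t: 48.85
ee_pos: [0.4059, -0.2574, 0.0729]
tcp_rot: [-90.0, -0.1, -15.4]
force: [-0.7, 0.8, 15.0]
width: 0.0108
t: 49.15
ee_pos: [0.4059, -0.2574, 0.0728]
tcp_rot: [-90.0, -0.2, -15.4]
force: [-5.0, 4.1, 42.3]
width: 0.0108
[ 14.28093165  34.50922633  16.47642646 131.49914612 -32.46208603
  17.52466618  43.78490223]
```

```bash
python3 -m jog '[[0,[0,-2.4,0],[0,0,0]],[0.35,[0,0,0],[0,0,0]],[0.35,[0,0,0],[0,0,0]],[0.35,[0,0,0],[0,0,0]],[0.35,[0,-10,0],[0,0,0]]]';python3 -m jog '[[0.35,[0,-40,0],[0,0,0]],[0.35,[0,-40,0],[0,0,0]],[0.35,[0,-40,0],[0,0,0]],[0.35,[0,0,40],[0,0,0]],[0.35,[0,0,45],[0,0,0]]]'; python3 -m jog '[[0.35,[8,0,45],[0,0,0]],[0.35,[8,0,45],[0,0,0]],[0.35,[8,0,45],[0,0,0]],[0.35,[8,0,45],[0,0,0]],[0.35,[8,0,30],[0,0,0]]]'; python3 - <<'E'
from h import *
st()
a=C('side');b=C('top');a.crop(230,90,340,200,6,'pics/s38.png');b.crop(310,150,440,270,5,"pics/t38.png");a.crop(180,180,320,300,5,'pics/s38r.png')
cv2.imwrite("pics/t38f.png",b.im)
lidgrip(b,a,0.095); rect(b,.059,.071,.065,(.3,.65,-.45,-.1)); rect(a,.059,.071,.065,(.3,.65,-.45,-.1))
print('before:');rect(C("","top0.npz"),.059,.071,.065,(.3,.65,-.45,-.1));rect(C("","side0.npz"),.059,.071,.065,(.3,.65,-.45,-.1));lidgrip(C("","top0.npz"),C("","side0.npz"),.095)
E
```

```text
t: 49.65
ee_pos: [0.4043, -0.2569, 0.0822]
tcp_rot: [-90.0, 0.1, -15.4]
force: [-0.5, -0.3, -0.4]
width: 0.0301
t: 50.15
ee_pos: [0.4279, -0.1756, 0.2048]
tcp_rot: [-90.0, -0.2, -15.6]
force: [0.9, 1.0, 0.0]
width: 0.03
t: 50.65
ee_pos: [0.5224, 0.0201, 0.2031]
tcp_rot: [-90.0, 0.0, -15.2]
force: [0.8, -0.7, 0.4]
width: 0.0301
50.65 [0.5224 0.0201 0.2031] [-9.001e+01  1.000e-02 -1.525e+01] F [ 0.8 -0.7  0.4] w 0.0301 q [-32.  26.  34. 121. -23.  39.   1.]
top grip [373.  239.3] 61 [ 0.401  -0.2596] -14.4
side grip [294.7 141.7] 30 [ 0.4029 -0.2359] -9.4
rect 3216 ((441.548095703125, -274.95306396484375), (256.013916015625, 112.01197052001953), 74.15129089355469) 0.0657
rect 1177 ((444.91363525390625, -267.77520751953125), (265.03314208984375, 112.54598236083984), 74.15694427490234) 0.065
before:
rect 3212 ((443.6074523925781, -276.0318603515625), (256.0300598144531, 112.01042938232422), 74.17253112792969) 0.0657
rect 1183 ((447.0858459472656, -269.0959777832031), (264.2841796875, 112.43640899658203), 74.28307342529297) 0.0651
top grip [373.6 238.7] 53 [ 0.4027 -0.2615] -16.2
side grip [294.7 139.3] 18 [ 0.403  -0.2519] -11.1
```

View pics/s38.png

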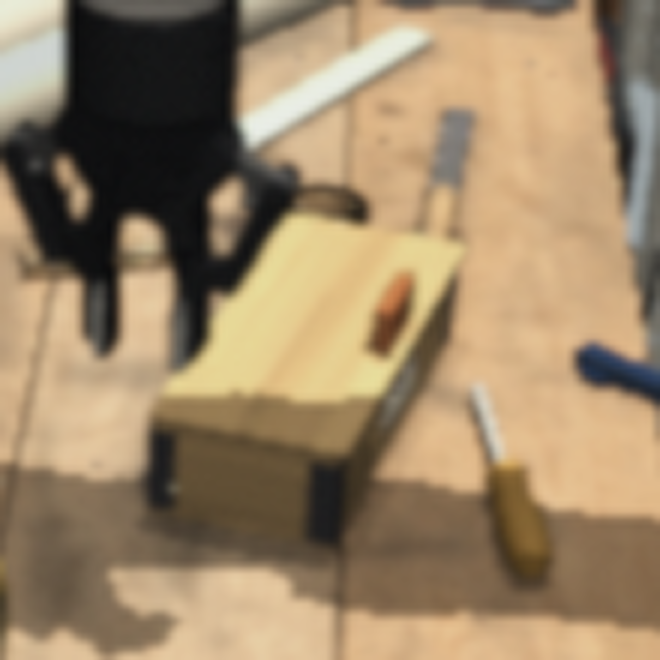

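View pics/t38f.png

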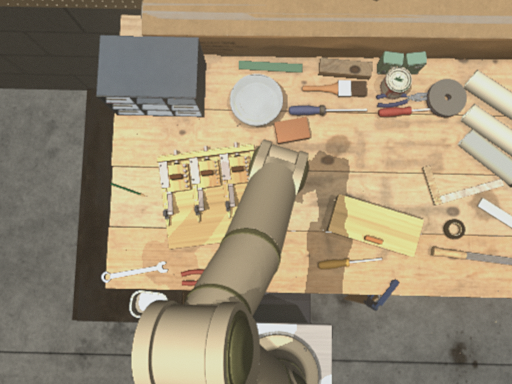

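View pics/s38r.png

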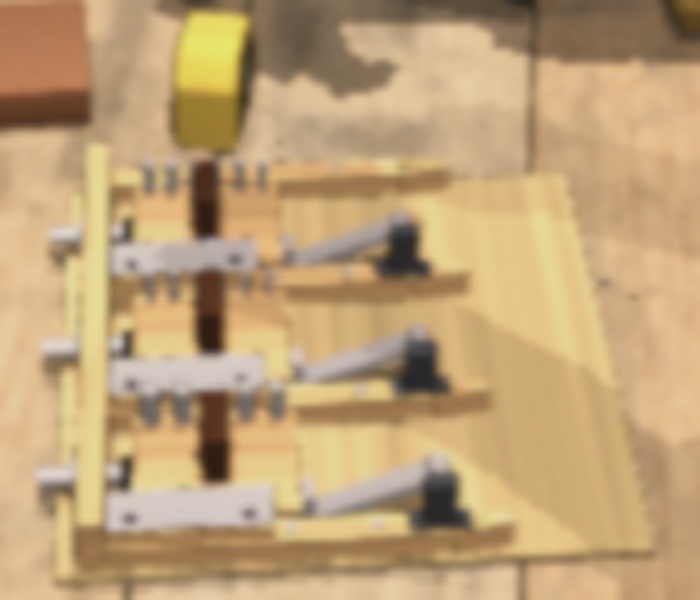

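```bash
python3 - <<'E'
from h import *
b=C('top');a=C('side')
for n,c0,c1 in(('top',C("","top0.npz"),b),('side',C("","side0.npz"),a)):
    for c in(c0,c1):
        Z=c.pc().reshape(-1,3); Z=Z[(Z[:,0]>0.3)&(Z[:,2]>.05)&(Z[:,2]<.075)]
        L=Ro.from_euler('z',15.8,degrees=True).apply(Z-[.4435,-.276,0])
        o=[]
        for xs in((-.03,-.005),(.0,.02),(.025,.05)):
            for ys in((-.11,-.06),(-.06,.06),(.06,.11)):
                m=(L[:,0]>xs[0])&(L[:,0]<xs[1])&(L[:,1]>ys[0])&(L[:,1]<ys[1]); o.append(round(np.median(L[m,2])*1000,1) if m.sum()>5 else None)
        print(n,o)
st()
E
```

```text
top [np.float64(65.7), np.float64(65.9), np.float64(65.8), np.float64(65.7), np.float64(65.9), np.float64(66.5), np.float64(65.8), np.float64(65.8), np.float64(65.6)]
top [np.float64(65.9), np.float64(65.9), np.float64(65.8), np.float64(66.1), np.float64(66.3), np.float64(66.6), np.float64(66.1), np.float64(66.2), np.float64(66.3)]
side [np.float64(65.2), np.float64(65.2), np.float64(64.9), np.float64(65.1), np.float64(65.5), np.float64(65.2), np.float64(65.1), np.float64(65.3), np.float64(64.8)]
side [np.float64(65.1), np.float64(65.1), np.float64(64.8), np.float64(64.8), np.float64(65.3), np.float64(65.0), np.float64(64.6), np.float64(65.0), np.float64(64.9)]
50.85 [0.5215 0.017  0.2029] [-9.007e+01  2.000e-02 -1.532e+01] F [ 0.4 -0.4 -0.1] w 0.0299 q [-32.  26.  34. 121. -23.  39.   2.]
```

```bash
python3 -m jog '[[0.35,[0,0,0],[0,0,0]],[0.35,[0,0,0],[0,0,0]]]'; python3 -c "
from bench import ticket
print(ticket.hand_in())"
```

```text
t: 51.05
ee_pos: [0.5212, 0.0153, 0.203]
tcp_rot: [-90.0, -0.0, -15.5]
force: [-0.4, -0.2, 0.8]
width: 0.0294
the job is handed in; nothing more can be done
None
```

The job is done and handed in at about 51 s. I tipped the lid up 21° by its grip, lifted it off and laid it flat behind the case. The medium, thin and thick drill blocks went into bays 0, 1 and 2, each set down on the board and pushed straight in. The lid is back on the case.

- **Blocks:** each stopped hard about 116 mm into the rack. The stop force was 11 N in bay 0, 18 N in bay 1 and 20 N in bay 2. The last side picture shows all three catches dropped behind the blocks.
- **Lid:** its height matches the starting height within about 0.7 mm at nine spots in both views, so it is seated flat. It sits about 2 mm further forward than at the start, which is within the cleats' clearance.
- **Forces:** pressing the lid home briefly read 42 N at the wrist, through the fingers. That is under the 120 N wrist limit but just over the 40 N figure that applies to the arm and gripper body. Setting down the second block read 24 N.
- **Other tools:** I left them alone, and they look unmoved in the last pictures. I saw no sign that the lid or any block had been knocked aside.

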